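# Make up the pump tray to three valve blocks

### The job

Make up the channel tray to exactly three tall valve blocks, each standing upright on its floor crosswise like the one already there, taking the missing ones from the slotted rack. The rack lets you hold a block only by its ends and the tray only by its broad faces, so set each one down on the rubber mat and take it again the other way; lower the blocks gently, never drop them. The spare tall block and the short ones stay in the rack, and the other things on the bench are not disturbed.

Things in the scene. Friction and masses are not known exactly. Their poses are not given: they have to be found in the camera images.
- block_a_center (a point): tall valve block: plain aluminium, 28 mm (its x) by 54 mm (its y) by 56 mm tall (its z, upright), two dark port holes in its top, about 0.23 kg. This point is its centre, 28 mm above its underside. All four tall blocks are alike. It already stands in the tray, anywhere along it, its 54 mm across the tray.
- block_b_center (a point): tall valve block: plain aluminium, 28 mm (its x) by 54 mm (its y) by 56 mm tall (its z, upright), two dark port holes in its top, about 0.23 kg. This point is its centre, 28 mm above its underside. All four tall blocks are alike. It starts in one of the five slots of the rack.
- block_c_center (a point): tall valve block: plain aluminium, 28 mm (its x) by 54 mm (its y) by 56 mm tall (its z, upright), two dark port holes in its top, about 0.23 kg. This point is its centre, 28 mm above its underside. All four tall blocks are alike. It starts in one of the five slots of the rack.
- block_d_center (a point): tall valve block: plain aluminium, 28 mm (its x) by 54 mm (its y) by 56 mm tall (its z, upright), two dark port holes in its top, about 0.23 kg. This point is its centre, 28 mm above its underside. All four tall blocks are alike. It starts in one of the five slots of the rack.
- short_a_center (a point): short blank block: same aluminium and footprint (28 x 54 mm) but only 34 mm tall and no holes in its top; it stands in a slot of the rack, well below the fins' tops. Not wanted. This point is its centre.
- short_b_center (a point): short blank block: same aluminium and footprint (28 x 54 mm) but only 34 mm tall and no holes in its top; it stands in a slot of the rack, well below the fins' tops. Not wanted. This point is its centre.
- rack: fixed rack, base 190 (its x) x 70 mm (y), top 6 mm above bench; six blue fins, 36 mm wide in y, tops 64 mm above bench, make five slots 32 mm wide, 36 mm apart along x, middle one at x = 0. Blocks stand with 54 mm along y, ends 9 mm past the fins; fins hide the broad faces: hold by the ends, draw straight up. Lips, top 10 mm above bench, along both long edges. Origin: centre of underside.
- tray: fixed grey channel tray, open on top: inside 250 mm (its x) by 60 mm (its y), floor 4 mm above bench, walls 4 mm thick; long walls 66 mm high, end walls 30 mm. A crosswise block has its 54 mm along the tray's y, 3 mm spare each side, its top 6 mm below the long walls: hold it by its broad faces (28 mm apart). Origin: centre of underside.
- mat: black rubber mat fixed to the bench, 150 mm (its x) by 120 mm (its y), 3 mm thick, always clear: the place to set a block down and take it again. Origin: centre of the underside.
- bearing: bystander, to be left alone: steel bearing ring, 72 mm across, 18 mm high, lying flat.
- endcap: bystander, to be left alone: dark steel end cap, 60 mm across, 40 mm high, a stub on a flange.
- spray: bystander, to be left alone: spray can, 60 mm across, 160 mm high.
- wrench: bystander, to be left alone: steel wrench lying flat, about 180 mm long.
- driver: bystander, to be left alone: screwdriver with a green handle, lying, about 200 mm long.

How it is judged:
At the end, for the whole second after the job is handed in: The tall block that was there and exactly two from the rack stand in the tray at rest, upright within 0.1 rad, on its floor within 4 mm, crosswise within 0.2 rad; the spare tall block stands in a slot of the rack and both short blocks are within 20 mm of their starts (x of block_a_center in the frame of tray between -0.115 and 0.115 m and y of block_a_center in the frame of tray between -0.008 and 0.008 m and z of block_a_center in the frame of tray between 0.028 and 0.036 m and angle between block_a_center's own z axis and vertical below 0.1 rad and angle between the y axis of block_a_center and the y axis of tray, either way round below 0.2 rad and (((x of block_b_center in the frame of rack between -0.085 and 0.085 m and y of block_b_center in the frame of rack between -0.012 and 0.012 m and z of block_b_center in the frame of rack between 0.03 and 0.038 m and angle between block_b_center's own z axis and vertical below 0.1 rad and angle between the y axis of block_b_center and the y axis of rack, either way round below 0.2 rad) and (x of block_c_center in the frame of tray between -0.115 and 0.115 m and y of block_c_center in the frame of tray between -0.008 and 0.008 m and z of block_c_center in the frame of tray between 0.028 and 0.036 m and angle between block_c_center's own z axis and vertical below 0.1 rad and angle between the y axis of block_c_center and the y axis of tray, either way round below 0.2 rad) and (x of block_d_center in the frame of tray between -0.115 and 0.115 m and y of block_d_center in the frame of tray between -0.008 and 0.008 m and z of block_d_center in the frame of tray between 0.028 and 0.036 m and angle between block_d_center's own z axis and vertical below 0.1 rad and angle between the y axis of block_d_center and the y axis of tray, either way round below 0.2 rad)) or ((x of block_c_center in the frame of rack between -0.085 and 0.085 m and y of block_c_center in the frame of rack between -0.012 and 0.012 m and z of block_c_center in the frame of rack between 0.03 and 0.038 m and angle between block_c_center's own z axis and vertical below 0.1 rad and angle between the y axis of block_c_center and the y axis of rack, either way round below 0.2 rad) and (x of block_b_center in the frame of tray between -0.115 and 0.115 m and y of block_b_center in the frame of tray between -0.008 and 0.008 m and z of block_b_center in the frame of tray between 0.028 and 0.036 m and angle between block_b_center's own z axis and vertical below 0.1 rad and angle between the y axis of block_b_center and the y axis of tray, either way round below 0.2 rad) and (x of block_d_center in the frame of tray between -0.115 and 0.115 m and y of block_d_center in the frame of tray between -0.008 and 0.008 m and z of block_d_center in the frame of tray between 0.028 and 0.036 m and angle between block_d_center's own z axis and vertical below 0.1 rad and angle between the y axis of block_d_center and the y axis of tray, either way round below 0.2 rad)) or ((x of block_d_center in the frame of rack between -0.085 and 0.085 m and y of block_d_center in the frame of rack between -0.012 and 0.012 m and z of block_d_center in the frame of rack between 0.03 and 0.038 m and angle between block_d_center's own z axis and vertical below 0.1 rad and angle between the y axis of block_d_center and the y axis of rack, either way round below 0.2 rad) and (x of block_b_center in the frame of tray between -0.115 and 0.115 m and y of block_b_center in the frame of tray between -0.008 and 0.008 m and z of block_b_center in the frame of tray between 0.028 and 0.036 m and angle between block_b_center's own z axis and vertical below 0.1 rad and angle between the y axis of block_b_center and the y axis of tray, either way round below 0.2 rad) and (x of block_c_center in the frame of tray between -0.115 and 0.115 m and y of block_c_center in the frame of tray between -0.008 and 0.008 m and z of block_c_center in the frame of tray between 0.028 and 0.036 m and angle between block_c_center's own z axis and vertical below 0.1 rad and angle between the y axis of block_c_center and the y axis of tray, either way round below 0.2 rad))) and linear speed of each of block_a, block_b, block_c, block_d below 0.02 m/s and distance of each of short_a_center, short_b_center from where it was at the start of the episode below 0.02 m); the robot touches nothing.
It fails at once if a tall block is dropped (falls loose at over 0.45 m/s, a fall of some 10 mm) ((linear speed of block_a above 0.45 m/s and contact force between the fingers and block_a below 0.05 N) or (linear speed of block_b above 0.45 m/s and contact force between the fingers and block_b below 0.05 N) or (linear speed of block_c above 0.45 m/s and contact force between the fingers and block_c below 0.05 N) or (linear speed of block_d above 0.45 m/s and contact force between the fingers and block_d below 0.05 N)).
It fails at once if a bystander (bearing, end cap, spray can, wrench, screwdriver) is moved by over 40 mm (distance of any of bearing, endcap, spray, wrench, driver from where it was at the start of the episode above 0.04 m).
It also fails if it takes over 72 s, if anything falls off the work surface, if the arm or the gripper's body presses on something with over 40 N, if the wrist force passes 120 N, or if a joint passes its speed limit or range.

### The arm

A 6-joint arm with a two-finger parallel gripper is mounted at the origin on the work surface. World frame = base frame: x ahead of the robot, y to its left, z up, the work surface at z = 0. Lengths are in m, angles in rad, forces in N, time in s.
With the tool pointing down it reaches from about 0.35 to 0.975 m from the base axis. Payload 4.9 kg.
Tool frame: the origin (TCP) lies at the very end of the fingers, on their centre line; the grasp point (between the pads) lies 19 mm behind it; z points along the fingers, y is the line along which they close (so a half turn about z gives the same grasp; the last joint's range is limited). The gripper opens to 85 mm and grips with 20 to 120 N. Pads are 22 mm wide; open, the fingers measure 114 mm over their backs; the gripper's body (76 mm by 85 mm) begins 54 mm behind the grasp point. The pads swing forward as they close: fully open they stand 13 mm farther back than shut.
Start: joints at [1.081, 0.053, 1.613, -0, 1.476, -0.119], TCP at [0.226, 0.583, 0.231] pointing down, gripper open.
Joint ranges: [-3.01, 3.01], [-1.01, 2.22], [0.06, 2.58], [-1.02, 4.17], [0.09, 2.62], [-3.14, 3.14]. Speed limits (rad/s): [2.57, 2.57, 3.14, 3.14, 3.14, 3.14].

### API

Orientations are given as a 3x3 rotation matrix whose columns are the frame's x, y, z axes.
In Python, from rig import sensors, get_image, order, finder gives the robot as it stands.
- The arm moves only by the tool arm_command, never from a script. Its arguments are lists of equal length, an entry for each row: "dp": the shift along the tool's x, y, z as a fraction of full scale, a list of three; "rotation": the turn, a rotation vector about the tool's x, y, z as a fraction of full scale, a list of three; "claw": the opening, from 0 (shut) to 1 (fully open). A call has 1 to 5 rows; each row shifts and turns the commanded pose from where the row before left it, along the tool's axes as they then stand; what a row does not reach is not made up. Full scale, the value 1, is 1 m for a shift and 45 degrees for a turn. A row lasts 1/12 s, in which the tool goes at most 41.7 mm and 7.16 degrees, less where a joint would pass 70% of its speed; a pose out of reach is approached as far as the arm can. A call with a number of a shift or a turn outside -1 to 1 is refused whole. A call with a gripper value outside its range is refused whole. The fingers move at their own pace and stop on an object; "force" is the grip in N (left out, the last holds). Time passes only in rows, so rows that do not move let the fingers close. It gives the time, the measured TCP pose, the force, the opening and the grip force at its end, in the units of the state.
- sensors.get_state(): the state, without advancing time (a new reading comes with each control period).
- get_image(name): name is "scene" or "top" or "wrist"; returns a dict with "image" (420x560x3 uint8, red, green, blue), "z_map" (420x560 float32, m along the optical axis (not along the pixel's ray), 0 where there is no reading), "fx", "fy", "cx", "cy" (pixels), "position" and "attitude" of the camera in the world; the wrist camera has in their place "tool_from_camera" (4x4, takes a point from camera to tool coordinates, whose origin is the TCP and whose axes are the flange's). Camera axes: x right, y down, z forward; pixel columns grow to the right and rows downward; lengths in m; the calibration is good to about 2 mm. A picture is of the moment at which its call begins: read the wrist's pose just before it.
- order.hand_in(): hands the job in; it is judged then, once.
Trained networks look in a picture, given as the dict that the camera call returned (one of the last four; its "shot" number tells which), for a name from the list of things; names that differ only in an ending like _2 or _b are one class to them, and where a whole thing is asked for, a point or a joint stands for the part that bears it (a point fixed in the world has none). Each returns a list of dicts, best first, with "confidence" (0 to 1); they miss things now and then, are a little off and sometimes report something else, mostly with a low value. They report only what shows in the picture. A call takes as long as a camera call.
- finder.look_for(picture, thing): "extent" ([left, top, right, bottom] in pixels, round what is visible of it).
- finder.place_of(picture, thing): "location" ([row, column] in pixels: a listed point, or the origin of a listed thing).
The state is a dict: "time_s": time; "q": joint angles; "dq": joint speeds; "effort": joint torques, N m; "position": TCP position; "tool_rot": TCP orientation; "contact_force": force on the tool from outside, world axes, zero at the start; "ft_torque": the same for the moment, N m; "finger_gap": finger opening in m; "finger_force": force on a finger pad.
Only numpy, scipy, OpenCV 4.12 (cv2) and the standard library are available. Lean on these libraries where they do the work, as an engineer would, in place of code of your own. Each camera call takes 0.05 s, during which the arm holds its last target. There are 200 camera calls.

## Working session

There is one attempt and no reset: what is moved stays moved. The work goes in short steps, Python scripts to look and compute and a tool call to move; the robot and the scene stay as the last step left them, time stands still between calls to the robot, and variables do not carry over. Pictures are saved under pics/ and viewed, at most 10 in all, crops included, and the job is handed in when it is done.

Besides the shell and the picture viewer there is one more tool, called after "Request:" by a JSON object that holds its "op" and its "data", one argument or row to a line. arm_command: Moves the arm, as the interface text tells. Its arguments: {"type":"object","properties":{"dp":{"type":"array","items":{"type":"array","items":{"type":"number"}}},"rotation":{"type":"array","items":{"type":"array","items":{"type":"number"}}},"claw":{"type":"array","items":{"type":"number"}},"force":{"type":"number"}},"required":["dp","rotation","claw"]}

```bash
mkdir -p pics; ls; cat > h.py <<'E'
import sys; sys.path.insert(0,'.')
import numpy as np, cv2
from rig import sensors, get_image, order, finder
def pts(p):
    z=p['z_map']; v,u=np.indices(z.shape)
    c=np.stack([(u-p['cx'])/p['fx']*z,(v-p['cy'])/p['fy']*z,z],-1)
    if 'position' in p: R,t=np.array(p['attitude']),np.array(p['position'])
    else:
        s=p['st']; T=np.array(p['tool_from_camera']); R0=np.array(s['tool_rot'])
        R=R0@T[:3,:3]; t=R0@T[:3,3]+np.array(s['position'])
    w=c@R.T+t; w[z<=0]=np.nan
    return w
def shot(n,f=None):
    s=sensors.get_state(); p=get_image(n); p['st']=s
    if f: cv2.imwrite(f'pics/{f}.png',p['image'][:,:,::-1])
    return p
E
python3 - <<'E'
from h import *
s=sensors.get_state(); print({k:np.round(v,3).tolist() for k,v in s.items()})
for n in ('top','scene'):
    p=shot(n,n); print(n,np.round(p['position'],3),np.round(p['attitude'],3).tolist(),p['fx'])
    np.savez(n,w=pts(p),im=p['image'])
    w=pts(p)
    for t in ['block_a_center','short_a_center','rack','tray','mat','bearing','endcap','spray','wrench','driver']:
        for d in finder.place_of(p,t)[:6]:
            r,c=np.round(d['location']).astype(int); print(t,round(d['confidence'],2),r,c,np.round(w[np.clip(r,0,419),np.clip(c,0,559)],3))
E
```

```text
pics
{'time_s': 0.0, 'q': [1.081, 0.053, 1.614, 0.0, 1.476, -0.119], 'dq': [-0.001, 0.001, -0.001, -0.0, -0.001, -0.0], 'effort': [0.001, -39.367, -37.018, -0.0, 0.007, -0.0], 'position': [0.226, 0.582, 0.23], 'tool_rot': [[-0.932, 0.362, -0.001], [0.362, 0.932, -0.002], [0.0, -0.002, -1.0]], 'contact_force': [-0.153, -0.22, -0.441], 'ft_torque': [0.031, -0.003, -0.028], 'finger_force': 0.0, 'finger_gap': 0.086}
top [0.399 0.003 1.015] [[-0.026, -0.984, 0.178], [-1.0, 0.025, -0.009], [0.004, -0.178, -0.984]] 414.10175477286754
block_a_center 0.64 240 197 [0.498 0.191 0.061]
short_a_center 0.61 208 371 [ 0.566 -0.22   0.04 ]
rack 0.82 225 369 [ 0.523 -0.208  0.063]
tray 0.81 226 200 [0.538 0.195 0.004]
mat 0.66 212 285 [ 0.568 -0.015  0.003]
mat 0.26 240 196 [0.498 0.193 0.062]
bearing 0.65 151 279 [ 0.727 -0.004 -0.001]
endcap 0.82 269 278 [0.429 0.006 0.001]
endcap 0.17 235 381 [ 0.499 -0.234  0.062]
spray 0.91 194 108 [0.612 0.401 0.06 ]
spray 0.51 226 200 [0.538 0.195 0.004]
spray 0.22 226 369 [ 0.521 -0.208  0.06 ]
wrench 0.96 268 116 [0.441 0.396 0.005]
wrench 0.34 269 278 [0.429 0.006 0.001]
driver 0.6 263 444 [ 0.432 -0.389  0.026]
driver 0.45 237 381 [ 0.494 -0.234  0.062]
scene [ 1.196 -0.369  0.724] [[0.496, 0.583, -0.644], [0.868, -0.326, 0.374], [0.008, -0.744, -0.668]] 383.0227340929132
block_a_center 0.75 186 327 [0.521 0.182 0.052]
short_a_center 0.68 255 197 [ 0.596 -0.235  0.062]
rack 0.6 258 192 [ 0.578 -0.244  0.038]
tray 0.89 200 331 [0.557 0.173 0.03 ]
mat 0.6 235 275 [ 0.575 -0.018  0.001]
bearing 0.66 274 317 [ 0.737  0.007 -0.001]
endcap 0.74 199 258 [ 0.446 -0.001  0.023]
endcap 0.32 255 114 [ 0.439 -0.403  0.   ]
spray 0.62 190 409 [0.625 0.406 0.022]
wrench 0.76 166 365 [0.446 0.392 0.003]
driver 0.74 253 117 [ 0.447 -0.395  0.011]
```

```bash
python3 - <<'E'
from h import *
d=np.load('top.npz'); im=d['im'][:,:,::-1]; w=d['w']
a=cv2.resize(im[150:300,130:430],(800,400),interpolation=cv2.INTER_CUBIC)
cv2.imwrite('pics/c1.png',a)
z=w[...,2]
def rect(name,m):
    q=w[m][:,:2].astype(np.float32); (c,s,a)=cv2.minAreaRect(q*1000); print(name,len(q),np.round(c,1),np.round(s,1),round(a,1))
x,y=w[...,0],w[...,1]
tr=(y>.08)&(y<.3)&(x>.35)&(x<.75); rk=(y<-.1)&(y>-.33)&(x>.38)&(x<.7)
rect('traywalls',tr&(z>.063)&(z<.075)); rect('trayall',tr&(z>.02)&(z<.08))
rect('rack all',rk&(z>.004)&(z<.08))
rect('rack fins',rk&(z>.055)&(z<.08))
# median heights: raster
from scipy.stats import binned_statistic_2d as b
for nm,m in(('rack',rk),('tray',tr)):
    for lo,hi in((.0,.008),(.008,.02),(.02,.05),(.05,.058),(.058,.0645),(.0645,.08)): print(nm,lo,hi,(m&(z>lo)&(z<hi)).sum())
E
```

```text
traywalls 621 [575.7 203.9] [348.7 108.7] 3.0
trayall 1773 [575.7 203.2] [348.7 110. ] 3.0
rack all 2772 [ 540.  -215.3] [318.6 229.3] 0.1
rack fins 1046 [ 532.3 -232.8] [183.9  56.5] 13.9
rack 0.0 0.008 6331
rack 0.008 0.02 303
rack 0.02 0.05 819
rack 0.05 0.058 83
rack 0.058 0.0645 785
rack 0.0645 0.08 230
tray 0.0 0.008 8173
tray 0.008 0.02 247
tray 0.02 0.05 591
tray 0.05 0.058 191
tray 0.058 0.0645 470
tray 0.0645 0.08 521
```

View pics/c1.png

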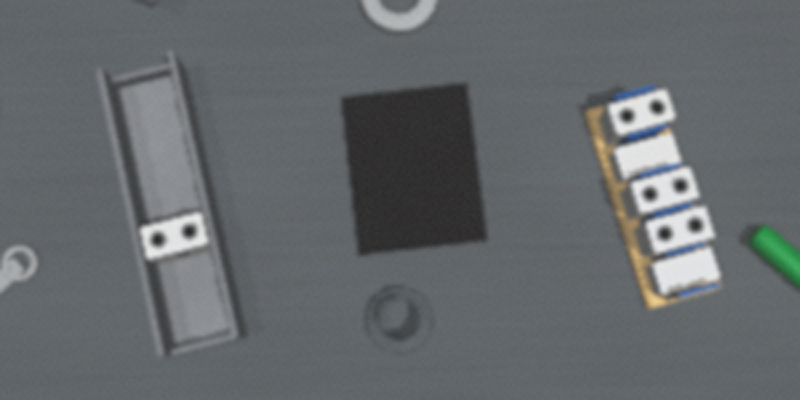

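View pics/scene.png

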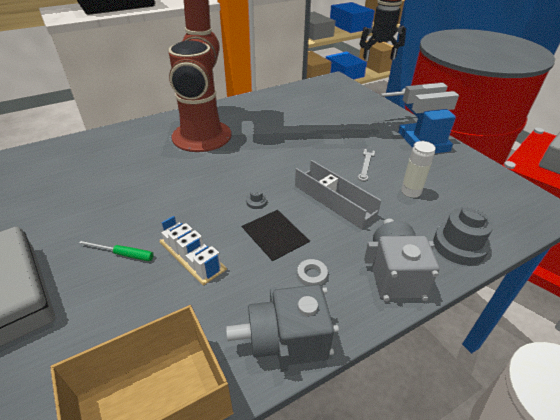

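The top crop shows the rack at right. From the far end its slots hold tall (two holes, ~640,112), short (~647,155), tall (~665,190), tall (~680,230) and short (~685,270). The tray is at left with its block at ~(173,235), the mat is centred at ~(414,168), and the end cap is at (398,318).

```bash
python3 - <<'E'
from h import *
d=np.load('top.npz'); w=d['w']; g=d['im'].astype(int)
x,y,z=w[...,0],w[...,1],w[...,2]; wh=(g.min(-1)>175)
for nm,m in(('rack',(y<-.1)&(y>-.33)&(x>.4)&(x<.66)),('tray',(y>.1)&(y<.3)&(x>.4)&(x<.75))):
    n,l,st,c=cv2.connectedComponentsWithStats((wh&m).astype(np.uint8),connectivity=4)
    for i in range(1,n):
        if st[i,4]<40: continue
        k=l==i; kk=cv2.morphologyEx(k.astype(np.uint8),cv2.MORPH_CLOSE,np.ones((5,5)))>0
        zm=np.nanmedian(z[k]); kk&=abs(z-zm)<.012
        q=w[kk][:,:2].astype(np.float32)*1000; print(nm,st[i,4],np.round(zm,4),np.round(np.nanmean(q,0),1),cv2.minAreaRect(q[~np.isnan(q[:,0])]))
# mat: dark
k=(g.max(-1)<60)&(abs(y)<.12)&(x>.46)&(x<.68)&(abs(z)<.012)
n,l,st,c=cv2.connectedComponentsWithStats(k.astype(np.uint8)); i=1+st[1:,4].argmax(); q=w[l==i][:,:2].astype(np.float32)*1000; print('mat',cv2.minAreaRect(q))
# tray walls
k=(z>.063)&(z<.074)&(y>.12)&(y<.26)&(x>.4)&(x<.72); q=w[k][:,:2].astype(np.float32)*1000; print('tray',len(q),cv2.minAreaRect(q))
for nm,yy,xx in (('bearing',0,.73),('endcap',0,.43),('spray',.4,.6),('driver',-.35,.45),('wr',.39,.44)):
    k=(abs(y-yy)<.11)&(abs(x-xx)<.06)&(z>.01); print(nm,k.sum(),np.round([x[k].min(),x[k].max(),y[k].min(),y[k].max(),z[k].max()],3))
E
```

```text
rack 200 0.0628 [ 601.8 -216.1] ((602.2227783203125, -216.59934997558594), (27.36072540283203, 53.18410110473633), 14.246191024780273)
rack 224 0.0406 [ 567.9 -223.8] ((567.1907348632812, -223.64280700683594), (25.79120635986328, 53.663902282714844), 13.878607749938965)
rack 209 0.0629 [ 531.8 -232.1] ((531.8035888671875, -231.91441345214844), (27.423904418945312, 54.05351638793945), 13.834175109863281)
rack 214 0.0627 [ 496.9 -242.8] ((497.1460266113281, -242.72715759277344), (27.45718002319336, 54.08538055419922), 13.395591735839844)
rack 251 0.0405 [ 463.7 -251.4] ((463.2262268066406, -251.02053833007812), (27.167449951171875, 53.55117416381836), 13.010125160217285)
tray 214 0.0602 [502.8 197.2] ((503.45947265625, 195.9735107421875), (28.393598556518555, 53.00944137573242), 13.930148124694824)
mat ((566.7791137695312, -14.084663391113281), (146.24920654296875, 115.46993255615234), 5.541804790496826)
tray 455 ((561.9174194335938, 208.0576171875), (314.93231201171875, 68.58857727050781), 12.981877326965332)
bearing 449 [ 0.695  0.766 -0.04   0.029  0.024]
endcap 296 [ 0.4    0.457 -0.026  0.03   0.033]
spray 1349 [0.581 0.641 0.4   0.459 0.165]
driver 911 [ 0.391  0.51  -0.438 -0.24   0.069]
wr 45 [0.381 0.5   0.331 0.47  0.014]
```

```bash
cat >> h.py <<'E'
def plan(x,y,z,yawx,s=None,step=.036):
    """rows (tool shift, turn about tool z) from the measured pose to x,y,z with tool x at yawx deg"""
    s=s or sensors.get_state(); p=np.array(s['position']); R=np.array(s['tool_rot'])
    a=np.degrees(np.arctan2(R[1,0],R[0,0])); d=(yawx-a+180)%360-180
    D=np.array([x,y,z])-p; n=int(np.ceil(max(np.linalg.norm(D)/step,abs(d)/6.6,1)))
    print('from',np.round(p,4),round(a,2),'tilt',np.round(R[:2,2],4),'n',n,'turn/row',round(-d/n/45,3))
    for i in range(n):
        t=np.radians(a+d*i/n); c,q=np.cos(t),np.sin(t); v=D/n
        print([round(float(k),4) for k in (c*v[0]+q*v[1], q*v[0]-c*v[1], -v[2])],end=' ' if i%5<4 else '\n')
    print()
E
python3 - <<'E'
from h import *
plan(.50,.19,.25,103)
E
```

```text
from [0.2265 0.5825 0.2313] 158.75 tilt [0. 0.] n 14 turn/row 0.088
[-0.0284, -0.019, -0.0013] [-0.0296, -0.017, -0.0013] [-0.0307, -0.0149, -0.0013] [-0.0317, -0.0128, -0.0013] [-0.0325, -0.0105, -0.0013]
[-0.0332, -0.0082, -0.0013] [-0.0337, -0.0059, -0.0013] [-0.034, -0.0036, -0.0013] [-0.0342, -0.0012, -0.0013] [-0.0342, 0.0012, -0.0013]
[-0.034, 0.0035, -0.0013] [-0.0337, 0.0059, -0.0013] [-0.0332, 0.0082, -0.0013] [-0.0325, 0.0105, -0.0013]
```

Request:
{"op": "arm_command", "data": {
  "dp": [
    [-0.028,-0.019,-0.001],
    [-0.03,-0.017,-0.001],
    [-0.031,-0.015,-0.001],
    [-0.032,-0.013,-0.001],
    [-0.032,-0.01,-0.001]
  ],
  "rotation": [
    [0,0,0.088],
    [0,0,0.088],
    [0,0,0.088],
    [0,0,0.088],
    [0,0,0.088]
  ],
  "claw": [1,1,1,1,1]
}}

```text
time_s: 1.52
position: [0.3251, 0.4413, 0.2365]
tool_rot: [[-0.752, 0.659, 0.0], [0.659, 0.752, 0.0], [-0.0, 0.0, -1.0]]
contact_force: [0.0, 0.3, 0.2]
finger_gap: 0.0851
finger_force: 0.0
```

Request:
{"op": "arm_command", "data": {
  "dp": [
    [-0.033,-0.008,-0.001],
    [-0.034,-0.006,-0.001],
    [-0.034,-0.004,-0.001],
    [-0.034,-0.001,-0.001],
    [-0.034,0.001,-0.001]
  ],
  "rotation": [
    [0,0,0.088],
    [0,0,0.088],
    [0,0,0.088],
    [0,0,0.088],
    [0,0,0.088]
  ],
  "claw": [1,1,1,1,1]
}}

```text
time_s: 1.93
position: [0.4231, 0.3013, 0.2416]
tool_rot: [[-0.484, 0.875, 0.001], [0.875, 0.484, 0.0], [-0.0, 0.001, -1.0]]
contact_force: [0.6, 0.0, -1.1]
finger_gap: 0.0852
finger_force: 0.0
```

Request:
{"op": "arm_command", "data": {
  "dp": [
    [-0.034,0.004,-0.001],
    [-0.034,0.006,-0.001],
    [-0.033,0.008,-0.001],
    [-0.032,0.01,-0.001]
  ],
  "rotation": [
    [0,0,0.088],
    [0,0,0.088],
    [0,0,0.088],
    [0,0,0.088]
  ],
  "claw": [1,1,1,1]
}}

```text
time_s: 2.27
position: [0.5016, 0.1897, 0.2456]
tool_rot: [[-0.227, 0.974, 0.001], [0.974, 0.227, 0.0], [0.0, 0.001, -1.0]]
contact_force: [0.1, -0.4, -0.7]
finger_gap: 0.0853
finger_force: 0.0
```

```bash
python3 - <<'E'
from h import *
for i in range(3): shot('wrist')
p=shot('wrist','w1'); w=pts(p); np.savez('w1',w=w,im=p['image'])
T=np.array(p['tool_from_camera']); print(np.round(T,3).tolist())
x,y,z=[w[...,i] for i in range(3)]
print(np.nanmin(x),np.nanmax(x),np.nanmin(y),np.nanmax(y))
plan(.59,-.2,.25,14)
E
```

```text
[[0.0, -0.953, -0.302, 0.077], [1.0, -0.0, 0.0, 0.0], [-0.0, -0.302, 0.953, -0.142], [0.0, 0.0, 0.0, 1.0]]
0.12777893856353756 1.7329282856612538 -0.42629619650475703 0.4547968004913966
from [0.501  0.1908 0.2453] 103.24 tilt [-0.0003  0.0004] n 14 turn/row 0.142
[-0.0286, -0.0002, -0.0003] [-0.0285, 0.003, -0.0003] [-0.028, 0.0061, -0.0003] [-0.0271, 0.0092, -0.0003] [-0.0259, 0.0121, -0.0003]
[-0.0244, 0.0149, -0.0003] [-0.0226, 0.0176, -0.0003] [-0.0205, 0.02, -0.0003] [-0.0182, 0.0221, -0.0003] [-0.0156, 0.024, -0.0003]
[-0.0129, 0.0256, -0.0003] [-0.0099, 0.0269, -0.0003] [-0.0069, 0.0278, -0.0003] [-0.0038, 0.0284, -0.0003]
```

View pics/w1.png

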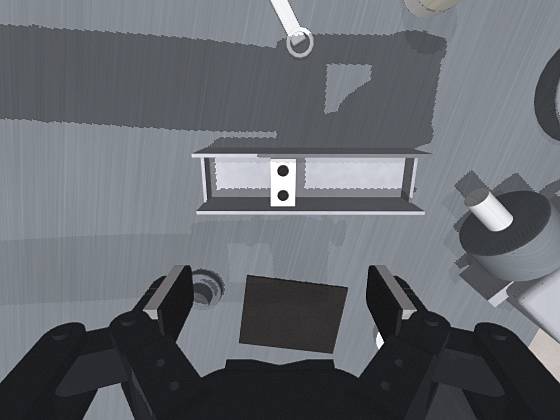

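The wrist view shows the whole tray, from about (195,152) to (430,213). Its block is at (283,183), with more room on the right. The mat is at (293,313) and the end cap at (207,288). I'll fit these now.

```bash
python3 - <<'E'
from h import *
d=np.load('w1.npz'); w=d['w']; g=d['im'].astype(int)
x,y,z=[w[...,i] for i in range(3)]
r=np.indices(z.shape)[0]; cc=np.indices(z.shape)[1]
box=(r>140)&(r<222)&(cc>180)&(cc<440)
k=box&(z>.062)&(z<.072); q=w[k][:,:2].astype(np.float32)*1000; print('long walls',len(q),np.nanmedian(z[k]),cv2.minAreaRect(q))
k=box&(z>.0)&(z<.01)&(r>160)&(r<205)&(cc>205)&(cc<415); q=w[k][:,:2].astype(np.float32)*1000; print('floor',np.median(z[k]),cv2.minAreaRect(q))
k=box&(g.min(-1)>150)&(z>.054)&(z<.0645)&(cc>265)&(cc<302);k=cv2.morphologyEx(k.astype(np.uint8),cv2.MORPH_OPEN,np.ones((3,3)))>0; q=w[k][:,:2].astype(np.float32)*1000; print('block',np.median(z[k]),cv2.minAreaRect(q))
k=(r>270)&(r<356)&(cc>236)&(cc<350)&(g.max(-1)<75)&(z<.01); q=w[k][:,:2].astype(np.float32)*1000; print('mat',np.median(z[k]),cv2.minAreaRect(q))
E
```

```text
long walls 2106 0.06549886815303702 ((535.0614013671875, 202.29505920410156), (257.5755615234375, 68.52207946777344), 13.006513595581055)
floor 0.0036212546303927007 ((546.782958984375, 198.45272827148438), (273.01092529296875, 56.540706634521484), 11.057071685791016)
block 0.05962016541135734 ((504.278564453125, 196.38284301757812), (27.49650764465332, 52.82146453857422), 14.035849571228027)
mat 0.0023924163161714307 ((567.9993896484375, -13.792655944824219), (150.2595672607422, 121.63098907470703), 5.15137243270874)
```

Request:
{"op": "arm_command", "data": {
  "dp": [
    [-0.029,0,0],
    [-0.028,0.003,0],
    [-0.028,0.006,0],
    [-0.027,0.009,0],
    [-0.026,0.012,0]
  ],
  "rotation": [
    [0,0,0.142],
    [0,0,0.142],
    [0,0,0.142],
    [0,0,0.142],
    [0,0,0.142]
  ],
  "claw": [1,1,1,1,1]
}}

```text
time_s: 2.88
position: [0.5321, 0.0524, 0.2453]
tool_rot: [[0.322, 0.947, 0.0], [0.947, -0.322, 0.0], [0.0, -0.0, -1.0]]
contact_force: [0.4, -0.3, 0.3]
finger_gap: 0.0854
finger_force: 0.0
```

Request:
{"op": "arm_command", "data": {
  "dp": [
    [-0.024,0.015,0],
    [-0.023,0.018,0],
    [-0.02,0.02,0],
    [-0.018,0.022,0],
    [-0.016,0.024,0]
  ],
  "rotation": [
    [0,0,0.142],
    [0,0,0.142],
    [0,0,0.142],
    [0,0,0.142],
    [0,0,0.142]
  ],
  "claw": [1,1,1,1,1]
}}

```text
time_s: 3.3
position: [0.5648, -0.0869, 0.2453]
tool_rot: [[0.774, 0.633, 0.0], [0.633, -0.774, 0.0], [0.0, -0.0, -1.0]]
contact_force: [0.2, 0.1, -0.5]
finger_gap: 0.0855
finger_force: 0.0
```

Request:
{"op": "arm_command", "data": {
  "dp": [
    [-0.013,0.026,0],
    [-0.01,0.027,0],
    [-0.007,0.028,0],
    [-0.004,0.028,0],
    [0,0,0]
  ],
  "rotation": [
    [0,0,0.142],
    [0,0,0.142],
    [0,0,0.142],
    [0,0,0.142],
    [0,0,0]
  ],
  "claw": [1,1,1,1,1]
}}

```text
time_s: 3.72
position: [0.5903, -0.2022, 0.245]
tool_rot: [[0.972, 0.235, -0.0], [0.235, -0.972, -0.001], [-0.0, 0.001, -1.0]]
contact_force: [0.5, 1.2, -0.5]
finger_gap: 0.0858
finger_force: 0.0
```

```bash
python3 - <<'E'
from h import *
for i in range(2): shot('wrist')
p=shot('wrist','w2'); w=pts(p); np.savez('w2',w=w,im=p['image'])
s=p['st']; print(np.round(s['position'],4),np.round(s['tool_rot'],3).tolist(),np.round(s['q'],3))
E
```

```text
[ 0.5899 -0.1988  0.245 ] [[0.97, 0.241, -0.001], [0.241, -0.97, 0.001], [-0.0, -0.001, -1.0]] [-4.450e-01  4.000e-02  1.604e+00  1.000e-03  1.499e+00  8.820e-01]
```

View pics/w2.png

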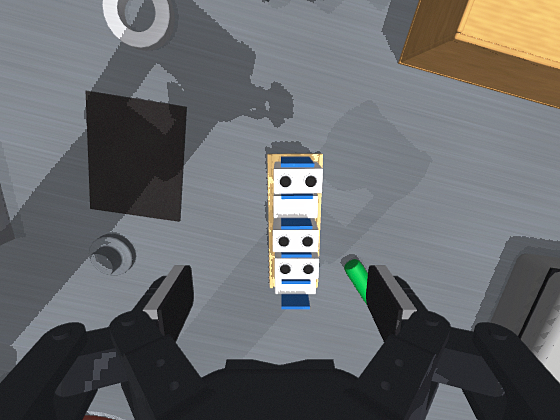

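The rack is at columns 265–322. The tall far block is at (298,181) and the other talls are at (296,241) and (296,269). The driver handle starts at (352,262), beside the nearest tall block, so I'll take the far and middle ones.

```bash
python3 - <<'E'
from h import *
d=np.load('w2.npz'); w=d['w']; g=d['im'].astype(int)
x,y,z=[w[...,i] for i in range(3)]; r,cc=np.indices(z.shape)
for nm,a,b in(('far',165,198),('mid',229,253)):
    k=(r>a)&(r<b)&(cc>262)&(cc<330)&(abs(z-.062)<.006)&(g.max(-1)-g.min(-1)<40)
    k=cv2.morphologyEx(k.astype(np.uint8),cv2.MORPH_OPEN,np.ones((3,3)))>0
    q=w[k][:,:2].astype(np.float32)*1000; print(nm,k.sum(),np.median(z[k]),cv2.minAreaRect(q))
k=(r>130)&(r<315)&(cc>262)&(cc<330)&(abs(z-.0645)<.004)&(g[...,2]-g[...,0]>60)
q=w[k][:,:2].astype(np.float32)*1000; print('fins',cv2.minAreaRect(q))
k=(g[...,1]-g[...,0]>50)&(g[...,1]-g[...,2]>50)&(cc>330)&(cc<370); print('driver',np.nanmin(x[k]),np.nanmax(x[k]),np.nanmax(y[k]))
plan(.602,-.2165,.13,14); 
E
```

```text
far 1229 0.06176701414038771 ((603.4754638671875, -216.50509643554688), (28.31138038635254, 53.662620544433594), 15.399288177490234)
mid 1025 0.061710636736774516 ((531.8316650390625, -232.64512634277344), (31.05868148803711, 53.12162399291992), 13.071150779724121)
fins ((533.2526245117188, -233.247314453125), (184.21812438964844, 35.85856246948242), 14.044817924499512)
driver 0.446075911820322 0.6023871450104398 -0.23990943242095936
from [ 0.5898 -0.1982  0.2451] 14.0 tilt [-0.0005  0.0009] n 4 turn/row -0.0
[0.0019, 0.0052, 0.0288] [0.0019, 0.0052, 0.0288] [0.0019, 0.0052, 0.0288] [0.0019, 0.0052, 0.0288]
```

Request:
{"op": "arm_command", "data": {
  "dp": [
    [0.004,0.01,0.03],
    [0.0045,0.0105,0.03],
    [0,0,0.03],
    [0,0,0.03],
    [0,0,0.03]
  ],
  "rotation": [
    [0,0,0],
    [0,0,0],
    [0,0,0],
    [0,0,0],
    [0,0,0]
  ],
  "claw": [1,1,1,1,1]
}}

```text
time_s: 4.28
position: [0.603, -0.2153, 0.0943]
tool_rot: [[0.97, 0.243, 0.0], [0.243, -0.97, 0.0], [0.0, -0.0, -1.0]]
contact_force: [-0.1, -0.6, -1.0]
finger_gap: 0.0851
finger_force: 0.0
```

Request:
{"op": "arm_command", "data": {
  "dp": [
    [0,0,0],
    [0,0,0]
  ],
  "rotation": [
    [0,0,0],
    [0,0,0]
  ],
  "claw": [1,1]
}}

```text
time_s: 4.45
position: [0.6016, -0.2151, 0.0935]
tool_rot: [[0.97, 0.242, -0.004], [0.242, -0.97, 0.002], [-0.003, -0.003, -1.0]]
contact_force: [0.3, 0.1, 1.1]
finger_gap: 0.0856
finger_force: 0.0
```

```bash
python3 - <<'E'
from h import *
plan(.603,-.216,.028,14,step=.02); p=shot('wrist','w3')
E
```

```text
from [ 0.6016 -0.2151  0.0935] 14.01 tilt [-0.0041  0.0023] n 4 turn/row 0.0
[0.0003, 0.0003, 0.0164] [0.0003, 0.0003, 0.0164] [0.0003, 0.0003, 0.0164] [0.0003, 0.0003, 0.0164]
```

View pics/w3.png

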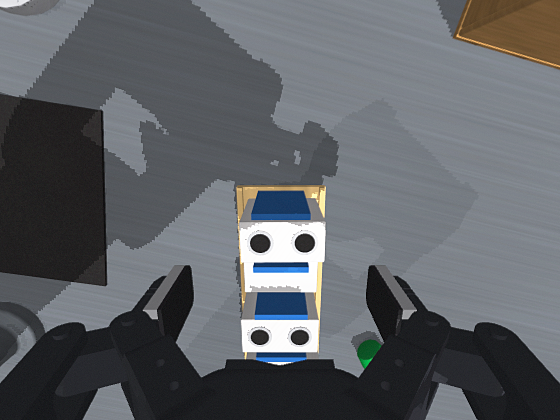

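The block is centred between the fingers (holes at columns 259 and 304, finger midline about 280), so I'll lower and grip.

Request:
{"op": "arm_command", "data": {
  "dp": [
    [0.0005,0.0005,0.018],
    [0.0005,0.0005,0.018],
    [0,0,0.018],
    [0,0,0.0115],
    [0,0,0]
  ],
  "rotation": [
    [0,0,0],
    [0,0,0],
    [0,0,0],
    [0,0,0],
    [0,0,0]
  ],
  "claw": [1,1,1,1,1],
  "force": 60
}}

```text
time_s: 4.92
position: [0.6038, -0.2177, 0.0295]
tool_rot: [[0.971, 0.24, -0.001], [0.24, -0.971, 0.001], [-0.001, -0.001, -1.0]]
contact_force: [0.1, 0.5, -0.0]
finger_gap: 0.0854
finger_force: 0.0
```

Request:
{"op": "arm_command", "data": {
  "dp": [
    [0,0,0],
    [0,0,0],
    [0,0,0],
    [0,0,0],
    [0,0,0]
  ],
  "rotation": [
    [0,0,0],
    [0,0,0],
    [0,0,0],
    [0,0,0],
    [0,0,0]
  ],
  "claw": [0.5,0.5,0.5,0.5,0.5]
}}

```text
time_s: 5.33
position: [0.6055, -0.2179, 0.0325]
tool_rot: [[0.971, 0.24, 0.003], [0.24, -0.971, 0.0], [0.003, 0.0, -1.0]]
contact_force: [-1.6, 4.1, 6.0]
finger_gap: 0.0533
finger_force: 64.7
```

Request:
{"op": "arm_command", "data": {
  "dp": [
    [0,0,0],
    [0,0,0],
    [0,0,0],
    [0,0,0],
    [0,0,0]
  ],
  "rotation": [
    [0,0,0],
    [0,0,0],
    [0,0,0],
    [0,0,0],
    [0,0,0]
  ],
  "claw": [0.5,0.5,0.5,0.5,0.5]
}}

```text
time_s: 5.75
position: [0.6055, -0.2179, 0.0325]
tool_rot: [[0.971, 0.24, 0.003], [0.24, -0.971, 0.0], [0.003, 0.0, -1.0]]
contact_force: [-1.2, 3.3, 6.1]
finger_gap: 0.0531
finger_force: 64.7
```

Request:
{"op": "arm_command", "data": {
  "dp": [
    [0,0,-0.006],
    [0,0,-0.015],
    [0,0,-0.025],
    [0,0,-0.03],
    [0,0,-0.03]
  ],
  "rotation": [
    [0,0,0],
    [0,0,0],
    [0,0,0],
    [0,0,0],
    [0,0,0]
  ],
  "claw": [0.5,0.5,0.5,0.5,0.5]
}}

```text
time_s: 6.17
position: [0.6035, -0.2182, 0.1374]
tool_rot: [[0.971, 0.24, -0.001], [0.24, -0.971, -0.0], [-0.001, -0.0, -1.0]]
contact_force: [1.0, 0.8, -1.8]
finger_gap: 0.0531
finger_force: 65.8
```

Request:
{"op": "arm_command", "data": {
  "dp": [
    [0,0,0],
    [0,0,0],
    [0,0,0]
  ],
  "rotation": [
    [0,0,0],
    [0,0,0],
    [0,0,0]
  ],
  "claw": [0.5,0.5,0.5]
}}

```text
time_s: 6.42
position: [0.6037, -0.2183, 0.1358]
tool_rot: [[0.971, 0.239, -0.0], [0.239, -0.971, -0.0], [-0.0, 0.0, -1.0]]
contact_force: [0.0, 0.2, -2.0]
finger_gap: 0.0527
finger_force: 66.1
```

```bash
python3 - <<'E'
from h import *
plan(.568,-.014,.134,14,step=.03)
E
```

```text
from [ 0.6037 -0.2183  0.1358] 13.85 tilt [-0.0004 -0.0002] n 7 turn/row -0.0
[0.002, -0.0296, 0.0003] [0.0021, -0.0296, 0.0003] [0.0021, -0.0296, 0.0003] [0.0021, -0.0296, 0.0003] [0.0021, -0.0296, 0.0003]
[0.0021, -0.0296, 0.0003] [0.0021, -0.0296, 0.0003]
```

Request:
{"op": "arm_command", "data": {
  "dp": [
    [0.002,-0.03,0],
    [0.002,-0.03,0],
    [0.002,-0.03,0],
    [0.002,-0.03,0],
    [0.002,-0.03,0]
  ],
  "rotation": [
    [0,0,0],
    [0,0,0],
    [0,0,0],
    [0,0,0],
    [0,0,0]
  ],
  "claw": [0.5,0.5,0.5,0.5,0.5]
}}

```text
time_s: 6.83
position: [0.5758, -0.0688, 0.1331]
tool_rot: [[0.971, 0.239, -0.005], [0.239, -0.971, 0.001], [-0.004, -0.002, -1.0]]
contact_force: [0.5, 1.2, -1.9]
finger_gap: 0.0532
finger_force: 65.9
```

Request:
{"op": "arm_command", "data": {
  "dp": [
    [0.002,-0.029,0],
    [0.002,-0.029,0.01],
    [0,0,0.03],
    [0,0,0.03],
    [0,0,0.02]
  ],
  "rotation": [
    [0,0,0],
    [0,0,0],
    [0,0,0],
    [0,0,0],
    [0,0,0]
  ],
  "claw": [0.5,0.5,0.5,0.5,0.5]
}}

```text
time_s: 7.25
position: [0.5644, -0.0118, 0.041]
tool_rot: [[0.971, 0.241, -0.007], [0.241, -0.971, 0.001], [-0.007, -0.002, -1.0]]
contact_force: [-0.2, -0.0, -2.3]
finger_gap: 0.0532
finger_force: 65.9
```

Request:
{"op": "arm_command", "data": {
  "dp": [
    [0,0,0.003],
    [0,0,0.003],
    [0,0,0.002],
    [0,0,0.002],
    [0,0,0]
  ],
  "rotation": [
    [0,0,0],
    [0,0,0],
    [0,0,0],
    [0,0,0],
    [0,0,0]
  ],
  "claw": [0.5,0.5,0.5,0.5,0.5]
}}

```text
time_s: 7.67
position: [0.5688, -0.0133, 0.037]
tool_rot: [[0.971, 0.239, 0.002], [0.239, -0.971, -0.0], [0.002, 0.001, -1.0]]
contact_force: [-0.0, -0.2, -1.8]
finger_gap: 0.0531
finger_force: 65.8
```

Request:
{"op": "arm_command", "data": {
  "dp": [
    [0,0,0.0015],
    [0,0,0.0015],
    [0,0,0.0015],
    [0,0,0],
    [0,0,0]
  ],
  "rotation": [
    [0,0,0],
    [0,0,0],
    [0,0,0],
    [0,0,0],
    [0,0,0]
  ],
  "claw": [0.5,0.5,0.5,0.5,0.5]
}}

```text
time_s: 8.08
position: [0.5678, -0.013, 0.0313]
tool_rot: [[0.971, 0.239, -0.0], [0.239, -0.971, 0.0], [-0.0, -0.0, -1.0]]
contact_force: [0.8, -0.1, -1.6]
finger_gap: 0.0533
finger_force: 65.8
```

Request:
{"op": "arm_command", "data": {
  "dp": [
    [0,0,0.001],
    [0,0,0.001],
    [0,0,0],
    [0,0,0]
  ],
  "rotation": [
    [0,0,0],
    [0,0,0],
    [0,0,0],
    [0,0,0]
  ],
  "claw": [0.5,0.5,0.5,0.5]
}}

```text
time_s: 8.42
position: [0.568, -0.013, 0.0295]
tool_rot: [[0.971, 0.239, 0.0], [0.239, -0.971, -0.0], [0.0, 0.0, -1.0]]
contact_force: [-0.8, 0.7, -0.3]
finger_gap: 0.0529
finger_force: 65.9
```

Touching now (about 0 N). One more millimetre, then release and rise.

Request:
{"op": "arm_command", "data": {
  "dp": [
    [0,0,0.001],
    [0,0,0],
    [0,0,0]
  ],
  "rotation": [
    [0,0,0],
    [0,0,0],
    [0,0,0]
  ],
  "claw": [0.5,0.5,0.5]
}}

```text
time_s: 8.67
position: [0.5682, -0.013, 0.0295]
tool_rot: [[0.971, 0.24, -0.0], [0.24, -0.971, -0.0], [-0.0, 0.0, -1.0]]
contact_force: [-3.7, 1.1, 6.7]
finger_gap: 0.053
finger_force: 66.8
```

Request:
{"op": "arm_command", "data": {
  "dp": [
    [0,0,0],
    [0,0,0],
    [0,0,0],
    [0,0,0],
    [0,0,0]
  ],
  "rotation": [
    [0,0,0],
    [0,0,0],
    [0,0,0],
    [0,0,0],
    [0,0,0]
  ],
  "claw": [0.8,1,1,1,1]
}}

```text
time_s: 9.08
position: [0.5678, -0.013, 0.0282]
tool_rot: [[0.971, 0.239, -0.0], [0.239, -0.971, 0.0], [-0.0, -0.0, -1.0]]
contact_force: [-1.0, 0.5, 1.4]
finger_gap: 0.085
finger_force: 0.0
```

Request:
{"op": "arm_command", "data": {
  "dp": [
    [0,0,-0.015],
    [0,0,-0.03],
    [0,0,-0.03],
    [0,0,-0.03],
    [0,0,-0.03]
  ],
  "rotation": [
    [0,0,0],
    [0,0,0],
    [0,0,0],
    [0,0,0],
    [0,0,0]
  ],
  "claw": [1,1,1,1,1]
}}

```text
time_s: 9.5
position: [0.5676, -0.0129, 0.1645]
tool_rot: [[0.971, 0.239, -0.0], [0.239, -0.971, 0.0], [-0.0, -0.0, -1.0]]
contact_force: [0.5, 0.1, -0.0]
finger_gap: 0.0854
finger_force: 0.0
```

Request:
{"op": "arm_command", "data": {
  "dp": [
    [0,0,-0.03],
    [0,0,0],
    [0,0,0]
  ],
  "rotation": [
    [0,0,0],
    [0,0,0],
    [0,0,0]
  ],
  "claw": [1,1,1]
}}

```text
time_s: 9.75
position: [0.5694, -0.0132, 0.1961]
tool_rot: [[0.971, 0.239, 0.005], [0.239, -0.971, -0.001], [0.005, 0.002, -1.0]]
contact_force: [0.2, 0.6, -0.9]
finger_gap: 0.0854
finger_force: 0.0
```

```bash
cat >> h.py <<'E'
def matblock(f):
    shot('wrist'); p=shot('wrist',f); w=pts(p); x,y,z=[w[...,i] for i in range(3)]
    k=(abs(z-.059)<.006)&(abs(x-.568)<.06)&(abs(y+.014)<.06)
    k=cv2.morphologyEx(k.astype(np.uint8),cv2.MORPH_OPEN,np.ones((3,3)))>0
    q=w[k][:,:2].astype(np.float32)*1000; print(k.sum(),np.median(z[k]),cv2.minAreaRect(q))
E
python3 - <<'E'
from h import *
matblock('w4'); s=sensors.get_state(); print(s['position'],s['time_s'])
E
```

```text
1610 0.058753053656434295 ((566.8260498046875, -13.429845809936523), (27.721654891967773, 54.02841567993164), 14.113686561584473)
[ 0.56724061 -0.01286469  0.19213631] 9.85
```

View pics/w4.png

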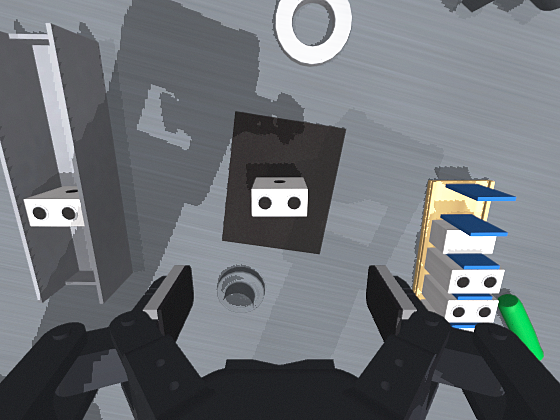

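The block stands upright on the mat at about (280,197), yaw about 14°. Now a 90° turn while lowering.

Request:
{"op": "arm_command", "data": {
  "dp": [
    [0,0,0.006],
    [0,0,0.006],
    [0,0,0.006],
    [0,0,0.006],
    [0,0,0.006]
  ],
  "rotation": [
    [0,0,-0.154],
    [0,0,-0.154],
    [0,0,-0.154],
    [0,0,-0.154],
    [0,0,-0.154]
  ],
  "claw": [1,1,1,1,1]
}}

```text
time_s: 10.27
position: [0.5664, -0.0128, 0.1602]
tool_rot: [[0.658, 0.753, -0.005], [0.753, -0.658, 0.001], [-0.002, -0.004, -1.0]]
contact_force: [-0.1, 0.1, 0.0]
finger_gap: 0.085
finger_force: 0.0
```

Request:
{"op": "arm_command", "data": {
  "dp": [
    [0,0,0.006],
    [0,0,0.006],
    [0,0,0.006],
    [0,0,0.006],
    [0,0,0.006]
  ],
  "rotation": [
    [0,0,-0.154],
    [0,0,-0.154],
    [0,0,-0.154],
    [0,0,-0.154],
    [0,0,-0.154]
  ],
  "claw": [1,1,1,1,1]
}}

```text
time_s: 10.68
position: [0.5662, -0.0127, 0.1302]
tool_rot: [[0.113, 0.994, -0.005], [0.994, -0.113, 0.001], [0.0, -0.005, -1.0]]
contact_force: [-0.4, -0.4, -0.1]
finger_gap: 0.0857
finger_force: 0.0
```

Request:
{"op": "arm_command", "data": {
  "dp": [
    [0,0,0.006],
    [0,0,0.006],
    [0,0,0.006],
    [0,0,0],
    [0,0,0]
  ],
  "rotation": [
    [0,0,-0.154],
    [0,0,-0.154],
    [0,0,-0.154],
    [0,0,0],
    [0,0,0]
  ],
  "claw": [1,1,1,1,1]
}}

```text
time_s: 11.1
position: [0.5663, -0.0128, 0.113]
tool_rot: [[-0.238, 0.971, -0.004], [0.971, 0.238, 0.001], [0.002, -0.004, -1.0]]
contact_force: [0.1, -0.9, 0.6]
finger_gap: 0.0855
finger_force: 0.0
```

```bash
python3 - <<'E'
from h import *
plan(.567,-.0134,.026,104,step=.02)
E
```

```text
from [ 0.5663 -0.0128  0.113 ] 103.77 tilt [-0.0042  0.0007] n 5 turn/row -0.001
[-0.0002, 0.0001, 0.0174] [-0.0002, 0.0001, 0.0174] [-0.0002, 0.0001, 0.0174] [-0.0002, 0.0001, 0.0174] [-0.0002, 0.0001, 0.0174]
```

Request:
{"op": "arm_command", "data": {
  "dp": [
    [0,0,0.02],
    [0,0,0.02],
    [0,0,0.02],
    [0,0,0.018],
    [0,0,0.009]
  ],
  "rotation": [
    [0,0,0],
    [0,0,0],
    [0,0,0],
    [0,0,0],
    [0,0,0]
  ],
  "claw": [1,1,1,0.8,0.7]
}}

```text
time_s: 11.52
position: [0.5659, -0.0127, 0.0254]
tool_rot: [[-0.239, 0.971, -0.004], [0.971, 0.239, 0.001], [0.002, -0.004, -1.0]]
contact_force: [-0.8, 0.5, -1.0]
finger_gap: 0.0637
finger_force: 0.0
```

Request:
{"op": "arm_command", "data": {
  "dp": [
    [0,0,0],
    [0,0,0],
    [0,0,0],
    [0,0,0],
    [0,0,0]
  ],
  "rotation": [
    [0,0,0],
    [0,0,0],
    [0,0,0],
    [0,0,0],
    [0,0,0]
  ],
  "claw": [0.5,0.2,0.2,0.2,0.2]
}}

```text
time_s: 11.93
position: [0.5688, -0.0131, 0.0296]
tool_rot: [[-0.241, 0.971, 0.002], [0.971, 0.241, -0.0], [-0.001, 0.002, -1.0]]
contact_force: [0.1, -0.0, 0.9]
finger_gap: 0.0271
finger_force: 59.5
```

Request:
{"op": "arm_command", "data": {
  "dp": [
    [0,0,0],
    [0,0,0],
    [0,0,0],
    [0,0,0],
    [0,0,0]
  ],
  "rotation": [
    [0,0,0],
    [0,0,0],
    [0,0,0],
    [0,0,0],
    [0,0,0]
  ],
  "claw": [0.2,0.2,0.2,0.2,0.2]
}}

```text
time_s: 12.35
position: [0.5688, -0.0131, 0.0295]
tool_rot: [[-0.241, 0.971, 0.002], [0.971, 0.241, -0.0], [-0.001, 0.002, -1.0]]
contact_force: [-1.7, -0.6, 4.2]
finger_gap: 0.027
finger_force: 60.2
```

Request:
{"op": "arm_command", "data": {
  "dp": [
    [0,0,-0.006],
    [0,0,-0.02],
    [0,0,-0.03],
    [0,0,-0.03],
    [0,0,-0.03]
  ],
  "rotation": [
    [0,0,0],
    [0,0,0],
    [0,0,0],
    [0,0,0],
    [0,0,0]
  ],
  "claw": [0.2,0.2,0.2,0.2,0.2]
}}

```text
time_s: 12.77
position: [0.5666, -0.0127, 0.1443]
tool_rot: [[-0.241, 0.971, -0.003], [0.971, 0.241, 0.0], [0.001, -0.003, -1.0]]
contact_force: [0.5, 0.4, -2.0]
finger_gap: 0.0272
finger_force: 59.3
```

Request:
{"op": "arm_command", "data": {
  "dp": [
    [0,0,0],
    [0,0,0],
    [0,0,0]
  ],
  "rotation": [
    [0,0,0],
    [0,0,0],
    [0,0,0]
  ],
  "claw": [0.2,0.2,0.2]
}}

```text
time_s: 13.02
position: [0.5668, -0.0128, 0.143]
tool_rot: [[-0.241, 0.971, -0.002], [0.971, 0.241, 0.0], [0.001, -0.002, -1.0]]
contact_force: [-1.5, -0.2, -2.2]
finger_gap: 0.0271
finger_force: 59.5
```

```bash
python3 - <<'E'
from h import *
plan(.615,.2207,.142,103,step=.03)
E
```

```text
from [ 0.5668 -0.0128  0.143 ] 103.94 tilt [-0.0023  0.0004] n 8 turn/row 0.003
[0.0269, 0.0129, 0.0001] [0.0269, 0.0128, 0.0001] [0.0269, 0.0128, 0.0001] [0.027, 0.0127, 0.0001] [0.027, 0.0127, 0.0001]
[0.027, 0.0126, 0.0001] [0.027, 0.0125, 0.0001] [0.0271, 0.0125, 0.0001]
```

Request:
{"op": "arm_command", "data": {
  "dp": [
    [0.027,0.013,0],
    [0.027,0.013,0],
    [0.027,0.013,0],
    [0.027,0.013,0],
    [0.027,0.013,0]
  ],
  "rotation": [
    [0,0,0.003],
    [0,0,0.003],
    [0,0,0.003],
    [0,0,0.003],
    [0,0,0.003]
  ],
  "claw": [0.2,0.2,0.2,0.2,0.2]
}}

```text
time_s: 13.43
position: [0.5973, 0.1347, 0.1409]
tool_rot: [[-0.229, 0.973, -0.005], [0.973, 0.229, -0.001], [0.001, -0.005, -1.0]]
contact_force: [1.1, -0.7, -2.2]
finger_gap: 0.0271
finger_force: 59.5
```

Request:
{"op": "arm_command", "data": {
  "dp": [
    [0.027,0.0125,0],
    [0.027,0.0125,0],
    [0.0275,0.0125,0],
    [0,0,0],
    [0,0,0]
  ],
  "rotation": [
    [0,0,0.003],
    [0,0,0.003],
    [0,0,0.003],
    [0,0,0],
    [0,0,0]
  ],
  "claw": [0.2,0.2,0.2,0.2,0.2]
}}

```text
time_s: 13.85
position: [0.6154, 0.2225, 0.141]
tool_rot: [[-0.225, 0.974, -0.005], [0.974, 0.225, -0.001], [-0.0, -0.005, -1.0]]
contact_force: [0.8, -1.2, -2.9]
finger_gap: 0.0275
finger_force: 59.8
```

Request:
{"op": "arm_command", "data": {
  "dp": [
    [0,0,0.02],
    [0,0,0.008],
    [0,0,0],
    [0,0,0],
    [0,0,0]
  ],
  "rotation": [
    [0,0,0],
    [0,0,0],
    [0,0,0],
    [0,0,0],
    [0,0,0]
  ],
  "claw": [0.2,0.2,0.2,0.2,0.2]
}}

```text
time_s: 14.27
position: [0.6171, 0.2208, 0.1163]
tool_rot: [[-0.222, 0.975, -0.0], [0.975, 0.222, -0.0], [-0.0, -0.0, -1.0]]
contact_force: [0.2, 0.4, -1.6]
finger_gap: 0.0271
finger_force: 59.7
```

```bash
python3 - <<'E'
from h import *
plan(.615,.2207,.1,103); shot('wrist'); p=shot('wrist','w5'); np.savez('w5',w=pts(p),im=p['image'])
E
```

```text
from [0.6171 0.2208 0.1163] 102.82 tilt [-0.0003 -0.0002] n 1 turn/row -0.004
[0.0004, -0.0021, 0.0163]
```

View pics/w5.png

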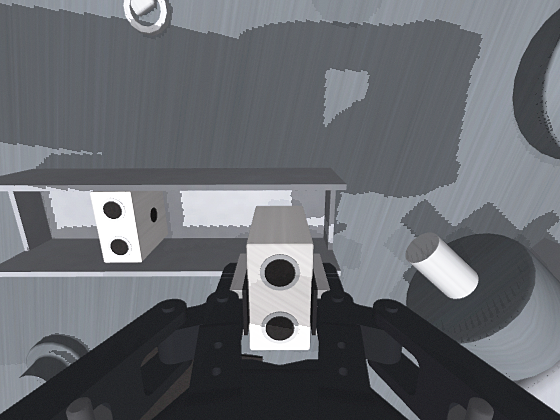

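The held block, in the middle of the view, sits over the tray's right part. The walls are at rows about 185 and 270. I'll measure the block against the walls.

```bash
python3 - <<'E'
from h import *
d=np.load('w5.npz'); w=d['w']; g=d['im'].astype(int)
x,y,z=[w[...,i] for i in range(3)]; r,c=np.indices(z.shape)
k=(abs(z-.146)<.005)&(c>240)&(c<320)&(r>230)&(r<360); q=w[k][:,:2].astype(np.float32)*1000; print('blk',k.sum(),np.median(z[k]),R:=cv2.minAreaRect(q))
t=np.radians(13.0); e=np.array([-np.sin(t),np.cos(t)])
k=(abs(z-.066)<.003)&(c<345)&(r>160)&(r<285)&~((c>85)&(c<235)&(r>188)&(r<266)); q=w[k][:,:2]*1000
v=q@e; print('tray y: wall spans',v.min(),v.max(),'mid',(v.min()+v.max())/2,'ref',np.array([535.1,202.3])@e,'block',np.array(R[0])@e)
for nm,m in(('far',v>200*.97-20),):pass
lo=q[v<v.mean()];hi=q[v>v.mean()]
for l in(lo,hi): print(len(l),np.degrees(np.arctan(np.polyfit(l[:,0],l[:,1],1)[0])), np.percentile(l@e,[1,99]))
E
```

```text
blk 7260 0.14616589863897794 ((617.8563232421875, 221.3482208251953), (34.52975845336914, 55.110862731933594), 13.106849670410156)
tray y: wall spans 41.83947991372247 111.12342856701886 mid 76.48145424037067 ref 76.74375492665092 block 76.68764891918819
1491 13.110938396535143 [42.43894518 47.26119059]
2016 12.994139044046976 [106.96227979 110.85665017]
```

Aligned within 0.3 mm. Lowering.

Request:
{"op": "arm_command", "data": {
  "dp": [
    [0,-0.002,0.015],
    [0,0,0.015],
    [0,0,0.015],
    [0,0,0.015],
    [0,0,0.012]
  ],
  "rotation": [
    [0,0,0],
    [0,0,0],
    [0,0,0],
    [0,0,0],
    [0,0,0]
  ],
  "claw": [0.2,0.2,0.2,0.2,0.2]
}}

```text
time_s: 14.78
position: [0.6141, 0.2208, 0.0417]
tool_rot: [[-0.223, 0.975, -0.003], [0.975, 0.223, -0.001], [-0.0, -0.003, -1.0]]
contact_force: [-1.3, -1.0, -1.8]
finger_gap: 0.0275
finger_force: 59.8
```

Request:
{"op": "arm_command", "data": {
  "dp": [
    [0,0,0.005],
    [0,0,0.003],
    [0,0,0.001],
    [0,0,0],
    [0,0,0]
  ],
  "rotation": [
    [0,0,0],
    [0,0,0],
    [0,0,0],
    [0,0,0],
    [0,0,0]
  ],
  "claw": [0.2,0.2,0.2,0.2,0.2]
}}

```text
time_s: 15.2
position: [0.6159, 0.2212, 0.0363]
tool_rot: [[-0.223, 0.975, 0.002], [0.975, 0.223, 0.0], [0.0, 0.002, -1.0]]
contact_force: [0.6, 1.0, -1.6]
finger_gap: 0.0273
finger_force: 59.7
```

Request:
{"op": "arm_command", "data": {
  "dp": [
    [0,0,0.0015],
    [0,0,0.0015],
    [0,0,0.001],
    [0,0,0],
    [0,0,0]
  ],
  "rotation": [
    [0,0,0],
    [0,0,0],
    [0,0,0],
    [0,0,0],
    [0,0,0]
  ],
  "claw": [0.2,0.2,0.2,0.2,0.2]
}}

```text
time_s: 15.62
position: [0.6151, 0.221, 0.0312]
tool_rot: [[-0.223, 0.975, -0.0], [0.975, 0.223, -0.0], [-0.0, -0.0, -1.0]]
contact_force: [0.0, -0.1, -2.5]
finger_gap: 0.0271
finger_force: 59.7
```

Request:
{"op": "arm_command", "data": {
  "dp": [
    [0,0,0.001],
    [0,0,0],
    [0,0,0]
  ],
  "rotation": [
    [0,0,0],
    [0,0,0],
    [0,0,0]
  ],
  "claw": [0.2,0.2,0.2]
}}

```text
time_s: 15.87
position: [0.6154, 0.2211, 0.0306]
tool_rot: [[-0.223, 0.975, 0.001], [0.975, 0.223, 0.0], [0.0, 0.001, -1.0]]
contact_force: [-1.2, -0.0, 0.0]
finger_gap: 0.0273
finger_force: 59.8
```

Request:
{"op": "arm_command", "data": {
  "dp": [
    [0,0,0.001],
    [0,0,0],
    [0,0,0],
    [0,0,0],
    [0,0,0]
  ],
  "rotation": [
    [0,0,0],
    [0,0,0],
    [0,0,0],
    [0,0,0],
    [0,0,0]
  ],
  "claw": [0.2,0.2,0.36,0.42,0.45]
}}

```text
time_s: 16.28
position: [0.6153, 0.2211, 0.0293]
tool_rot: [[-0.223, 0.975, 0.0], [0.975, 0.223, 0.0], [-0.0, 0.0, -1.0]]
contact_force: [-0.3, -0.4, 0.1]
finger_gap: 0.038
finger_force: 0.0
```

Request:
{"op": "arm_command", "data": {
  "dp": [
    [0,0,0],
    [0,0,-0.01],
    [0,0,-0.03],
    [0,0,-0.03],
    [0,0,-0.03]
  ],
  "rotation": [
    [0,0,0],
    [0,0,0],
    [0,0,0],
    [0,0,0],
    [0,0,0]
  ],
  "claw": [0.45,0.45,0.45,0.45,0.6]
}}

```text
time_s: 16.7
position: [0.6148, 0.221, 0.1306]
tool_rot: [[-0.223, 0.975, -0.001], [0.975, 0.223, -0.0], [0.0, -0.001, -1.0]]
contact_force: [0.2, 0.5, 1.1]
finger_gap: 0.049
finger_force: 0.0
```

Request:
{"op": "arm_command", "data": {
  "dp": [
    [0,0,-0.03],
    [0,0,-0.03],
    [0,0,0],
    [0,0,0]
  ],
  "rotation": [
    [0,0,0],
    [0,0,0],
    [0,0,0],
    [0,0,0]
  ],
  "claw": [1,1,1,1]
}}

```text
time_s: 17.03
position: [0.6169, 0.2215, 0.1935]
tool_rot: [[-0.223, 0.975, 0.006], [0.975, 0.223, 0.001], [0.0, 0.007, -1.0]]
contact_force: [0.4, -0.0, -0.7]
finger_gap: 0.0855
finger_force: 0.0
```

```bash
python3 - <<'E'
from h import *
p=shot('wrist'); w=pts(p); x,y,z=[w[...,i] for i in range(3)]
t=np.radians(13); X=(x-.5351)*np.cos(t)+(y-.2023)*np.sin(t); Y=-(x-.5351)*np.sin(t)+(y-.2023)*np.cos(t)
k=(abs(z-.06)<.003)&(abs(Y)<.0285)&(abs(X)<.12)
n,l,st,_=cv2.connectedComponentsWithStats(k.astype(np.uint8))
for i in range(1,n):
    if st[i,4]>200: q=np.stack([X,Y],-1)[l==i].astype(np.float32)*1000; print(st[i,4],np.median(z[l==i]),cv2.minAreaRect(q))
plan(.5333,-.2332,.17,14)
E
```

```text
1637 0.05964958820891575 ((-31.012680053710938, 1.0082511901855469), (53.98026657104492, 28.69530487060547), 89.76577758789062)
1612 0.05969950789418718 ((82.39453125, 0.5589199066162109), (27.649492263793945, 54.20417785644531), 0.5937873125076294)
from [0.6155 0.2211 0.1906] 102.87 tilt [0.002  0.0005] n 14 turn/row 0.141
[-0.0303, -0.013, 0.0015] [-0.0316, -0.0095, 0.0015] [-0.0324, -0.006, 0.0015] [-0.0329, -0.0023, 0.0015] [-0.033, 0.0013, 0.0015]
[-0.0326, 0.0049, 0.0015] [-0.0319, 0.0085, 0.0015] [-0.0307, 0.012, 0.0015] [-0.0292, 0.0153, 0.0015] [-0.0273, 0.0184, 0.0015]
[-0.0251, 0.0214, 0.0015] [-0.0226, 0.024, 0.0015] [-0.0198, 0.0264, 0.0015] [-0.0168, 0.0284, 0.0015]
```

The first block stands correctly in the tray. Back to the rack for the middle block.

Request:
{"op": "arm_command", "data": {
  "dp": [
    [-0.03,-0.013,0.001],
    [-0.032,-0.0095,0.001],
    [-0.032,-0.006,0.001],
    [-0.033,-0.002,0.002],
    [-0.033,0.001,0.002]
  ],
  "rotation": [
    [0,0,0.141],
    [0,0,0.141],
    [0,0,0.141],
    [0,0,0.141],
    [0,0,0.141]
  ],
  "claw": [1,1,1,1,1]
}}

```text
time_s: 17.5
position: [0.584, 0.0577, 0.1798]
tool_rot: [[0.328, 0.945, -0.004], [0.945, -0.328, 0.0], [-0.001, -0.004, -1.0]]
contact_force: [-0.1, 0.0, -0.0]
finger_gap: 0.0855
finger_force: 0.0
```

Request:
{"op": "arm_command", "data": {
  "dp": [
    [-0.033,0.005,0.001],
    [-0.032,0.0085,0.001],
    [-0.031,0.012,0.001],
    [-0.029,0.015,0.002],
    [-0.027,0.018,0.002]
  ],
  "rotation": [
    [0,0,0.141],
    [0,0,0.141],
    [0,0,0.141],
    [0,0,0.141],
    [0,0,0.141]
  ],
  "claw": [1,1,1,1,1]
}}

```text
time_s: 17.92
position: [0.5541, -0.1043, 0.1729]
tool_rot: [[0.776, 0.631, -0.004], [0.631, -0.776, 0.001], [-0.002, -0.003, -1.0]]
contact_force: [0.4, 0.1, 0.6]
finger_gap: 0.0854
finger_force: 0.0
```

Request:
{"op": "arm_command", "data": {
  "dp": [
    [-0.025,0.021,0.001],
    [-0.023,0.024,0.001],
    [-0.02,0.026,0.001],
    [-0.017,0.028,0],
    [0,0,0]
  ],
  "rotation": [
    [0,0,0.141],
    [0,0,0.141],
    [0,0,0.141],
    [0,0,0.141],
    [0,0,0]
  ],
  "claw": [1,1,1,1,1]
}}

```text
time_s: 18.33
position: [0.5291, -0.2364, 0.17]
tool_rot: [[0.972, 0.234, -0.004], [0.234, -0.972, -0.0], [-0.004, -0.001, -1.0]]
contact_force: [0.6, 1.0, -0.4]
finger_gap: 0.0852
finger_force: 0.0
```

Request:
{"op": "arm_command", "data": {
  "dp": [
    [0,0,0],
    [0,0,0]
  ],
  "rotation": [
    [0,0,0],
    [0,0,0]
  ],
  "claw": [1,1]
}}

```text
time_s: 18.5
position: [0.5307, -0.2315, 0.1706]
tool_rot: [[0.97, 0.243, -0.002], [0.243, -0.97, 0.002], [-0.002, -0.003, -1.0]]
contact_force: [-0.3, -1.5, -1.0]
finger_gap: 0.0852
finger_force: 0.0
```

```bash
python3 - <<'E'
from h import *
p=shot('wrist','w6'); w=pts(p); x,y,z=[w[...,i] for i in range(3)]; g=p['image'].astype(int)
t=np.radians(14.04); X=(x-.5333)*np.cos(t)+(y+.2332)*np.sin(t); Y=-(x-.5333)*np.sin(t)+(y+.2332)*np.cos(t)
for c in (0,-.036):
    k=(abs(z-.062)<.006)&(abs(Y)<.04)&(abs(X-c)<.017)&(g.max(-1)-g.min(-1)<40)
    k=cv2.morphologyEx(k.astype(np.uint8),cv2.MORPH_OPEN,np.ones((3,3)))>0
    q=w[k][:,:2].astype(np.float32)*1000; print(k.sum(),cv2.minAreaRect(q) if k.sum()>50 else '')
plan(.532,-.2328,.028,14)
E
```

```text
1933 ((532.1763305664062, -232.4163360595703), (30.5664119720459, 54.00751876831055), 14.179900169372559)
1747 ((497.3221740722656, -243.10751342773438), (31.213403701782227, 53.64892578125), 13.922476768493652)
from [ 0.531  -0.2311  0.1709] 14.12 tilt [-0.0019  0.0016] n 4 turn/row 0.001
[0.0001, 0.0005, 0.0357] [0.0001, 0.0005, 0.0357] [0.0001, 0.0005, 0.0357] [0.0001, 0.0005, 0.0357]
```

```bash
python3 - <<'E'
from h import *
p=shot('wrist'); w=pts(p); g=p['image'].astype(int)
k=(g[...,1]-g[...,0]>40)&(g[...,1]-g[...,2]>40); R=np.array(p['st']['tool_rot']); c=np.array([.5322,-.2325,0])
q=(w[k]-c)@R; q=q[~np.isnan(q[:,0])]; 
print('tool x range',np.percentile(q[:,0],[0,100]),'y',np.percentile(q[:,1],[0,1,100]),'height',np.percentile(w[k][:,2],99))
i=q[:,0]>-.035; print(q[i][:,1].min() if i.any() else None)
for a in (-.03,-.025,-.02,-.015,-.01):
    i=q[:,0]>a; print(a,i.sum(),q[i][:,1].min() if i.any() else None)
E
```

```text
tool x range [-0.10135034  0.01009187] y [0.04101133 0.0719374  0.10918069] height nan
0.04101132908314202
-0.03 3 0.04101132908314202
-0.025 3 0.04101132908314202
-0.02 3 0.04101132908314202
-0.015 3 0.04101132908314202
-0.01 3 0.04101132908314202
```

The driver is clear of the finger. Descend and grip.

Request:
{"op": "arm_command", "data": {
  "dp": [
    [0.001,0.0015,0.03],
    [0,0,0.03],
    [0,0,0.02],
    [0,0,0],
    [0,0,0]
  ],
  "rotation": [
    [0,0,0],
    [0,0,0],
    [0,0,0],
    [0,0,0],
    [0,0,0]
  ],
  "claw": [1,1,1,1,1]
}}

```text
time_s: 19.02
position: [0.5321, -0.2318, 0.091]
tool_rot: [[0.97, 0.244, -0.003], [0.244, -0.97, 0.002], [-0.002, -0.002, -1.0]]
contact_force: [-0.0, 0.0, 0.8]
finger_gap: 0.0858
finger_force: 0.0
```

Request:
{"op": "arm_command", "data": {
  "dp": [
    [0,0,0.018],
    [0,0,0.018],
    [0,0,0.018],
    [0,0,0.0085],
    [0,0,0]
  ],
  "rotation": [
    [0,0,0],
    [0,0,0],
    [0,0,0],
    [0,0,0],
    [0,0,0]
  ],
  "claw": [1,1,1,1,1]
}}

```text
time_s: 19.43
position: [0.5325, -0.2328, 0.0293]
tool_rot: [[0.97, 0.243, -0.001], [0.243, -0.97, 0.001], [-0.001, -0.001, -1.0]]
contact_force: [-0.6, 0.6, -0.2]
finger_gap: 0.0855
finger_force: 0.0
```

Request:
{"op": "arm_command", "data": {
  "dp": [
    [0,0,0],
    [0,0,0],
    [0,0,0],
    [0,0,0],
    [0,0,0]
  ],
  "rotation": [
    [0,0,0],
    [0,0,0],
    [0,0,0],
    [0,0,0],
    [0,0,0]
  ],
  "claw": [0.5,0.5,0.5,0.5,0.5]
}}

```text
time_s: 19.85
position: [0.5344, -0.2342, 0.0322]
tool_rot: [[0.97, 0.242, 0.003], [0.242, -0.97, -0.001], [0.003, 0.002, -1.0]]
contact_force: [-0.6, 1.4, 6.5]
finger_gap: 0.0531
finger_force: 65.6
```

Request:
{"op": "arm_command", "data": {
  "dp": [
    [0,0,0],
    [0,0,0],
    [0,0,0],
    [0,0,0],
    [0,0,0]
  ],
  "rotation": [
    [0,0,0],
    [0,0,0],
    [0,0,0],
    [0,0,0],
    [0,0,0]
  ],
  "claw": [0.5,0.5,0.5,0.5,0.5]
}}

```text
time_s: 20.27
position: [0.5344, -0.2342, 0.0322]
tool_rot: [[0.97, 0.242, 0.003], [0.242, -0.97, -0.001], [0.003, 0.002, -1.0]]
contact_force: [-0.4, 1.4, 6.9]
finger_gap: 0.0532
finger_force: 65.6
```

Request:
{"op": "arm_command", "data": {
  "dp": [
    [0,0,-0.006],
    [0,0,-0.015],
    [0,0,-0.025],
    [0,0,-0.03],
    [0,0,-0.03]
  ],
  "rotation": [
    [0,0,0],
    [0,0,0],
    [0,0,0],
    [0,0,0],
    [0,0,0]
  ],
  "claw": [0.5,0.5,0.5,0.5,0.5]
}}

```text
time_s: 20.68
position: [0.5315, -0.2328, 0.1354]
tool_rot: [[0.97, 0.243, -0.003], [0.243, -0.97, 0.002], [-0.003, -0.002, -1.0]]
contact_force: [-0.4, -1.6, -4.3]
finger_gap: 0.0535
finger_force: 66.3
```

Request:
{"op": "arm_command", "data": {
  "dp": [
    [0,0,0],
    [0,0,0],
    [0,0,0]
  ],
  "rotation": [
    [0,0,0],
    [0,0,0],
    [0,0,0]
  ],
  "claw": [0.5,0.5,0.5]
}}

```text
time_s: 20.93
position: [0.5318, -0.233, 0.1343]
tool_rot: [[0.97, 0.242, -0.002], [0.242, -0.97, 0.001], [-0.002, -0.002, -1.0]]
contact_force: [0.3, 0.2, -3.6]
finger_gap: 0.0527
finger_force: 66.6
```

```bash
python3 - <<'E'
from h import *
plan(.568,-.013,.134,14,step=.03)
E
```

```text
from [ 0.5318 -0.233   0.1343] 14.03 tilt [-0.0022  0.0011] n 8 turn/row 0.0
[0.0111, -0.0256, 0.0] [0.0111, -0.0256, 0.0] [0.0111, -0.0256, 0.0] [0.0111, -0.0256, 0.0] [0.0111, -0.0256, 0.0]
[0.0111, -0.0256, 0.0] [0.0111, -0.0256, 0.0] [0.0111, -0.0256, 0.0]
```

Request:
{"op": "arm_command", "data": {
  "dp": [
    [0.011,-0.0255,0],
    [0.011,-0.0255,0],
    [0.011,-0.0255,0],
    [0.011,-0.0255,0],
    [0.011,-0.0255,0]
  ],
  "rotation": [
    [0,0,0],
    [0,0,0],
    [0,0,0],
    [0,0,0],
    [0,0,0]
  ],
  "claw": [0.5,0.5,0.5,0.5,0.5]
}}

```text
time_s: 21.35
position: [0.5533, -0.0948, 0.1324]
tool_rot: [[0.97, 0.242, -0.005], [0.242, -0.97, 0.002], [-0.005, -0.003, -1.0]]
contact_force: [0.9, -0.2, -3.3]
finger_gap: 0.0529
finger_force: 66.4
```

Request:
{"op": "arm_command", "data": {
  "dp": [
    [0.011,-0.0255,0],
    [0.011,-0.0255,0.01],
    [0.011,-0.026,0.03],
    [0,0,0.03],
    [0,0,0.02]
  ],
  "rotation": [
    [0,0,0],
    [0,0,0],
    [0,0,0],
    [0,0,0],
    [0,0,0]
  ],
  "claw": [0.5,0.5,0.5,0.5,0.5]
}}

```text
time_s: 21.77
position: [0.5648, -0.0116, 0.0401]
tool_rot: [[0.969, 0.245, -0.008], [0.245, -0.969, 0.001], [-0.008, -0.003, -1.0]]
contact_force: [-1.1, -0.0, -3.6]
finger_gap: 0.0529
finger_force: 66.3
```

Request:
{"op": "arm_command", "data": {
  "dp": [
    [0,0,0.003],
    [0,0,0.003],
    [0,0,0.002],
    [0,0,0],
    [0,0,0]
  ],
  "rotation": [
    [0,0,0],
    [0,0,0],
    [0,0,0],
    [0,0,0],
    [0,0,0]
  ],
  "claw": [0.5,0.5,0.5,0.5,0.5]
}}

```text
time_s: 22.18
position: [0.5697, -0.0143, 0.0393]
tool_rot: [[0.97, 0.242, 0.003], [0.242, -0.97, -0.0], [0.002, 0.001, -1.0]]
contact_force: [0.6, -0.7, -3.1]
finger_gap: 0.0529
finger_force: 66.3
```

Request:
{"op": "arm_command", "data": {
  "dp": [
    [0,0,0.0025],
    [0,0,0.002],
    [0,0,0.0015],
    [0,0,0],
    [0,0,0]
  ],
  "rotation": [
    [0,0,0],
    [0,0,0],
    [0,0,0],
    [0,0,0],
    [0,0,0]
  ],
  "claw": [0.5,0.5,0.5,0.5,0.5]
}}

```text
time_s: 22.6
position: [0.5684, -0.0138, 0.0317]
tool_rot: [[0.97, 0.242, -0.0], [0.242, -0.97, -0.0], [-0.0, -0.0, -1.0]]
contact_force: [-0.5, 0.4, -3.6]
finger_gap: 0.0527
finger_force: 66.3
```

Request:
{"op": "arm_command", "data": {
  "dp": [
    [0,0,0.0015],
    [0,0,0.001],
    [0,0,0],
    [0,0,0]
  ],
  "rotation": [
    [0,0,0],
    [0,0,0],
    [0,0,0],
    [0,0,0]
  ],
  "claw": [0.5,0.5,0.5,0.5]
}}

```text
time_s: 22.93
position: [0.5685, -0.0138, 0.0293]
tool_rot: [[0.97, 0.243, -0.0], [0.243, -0.97, -0.0], [-0.0, -0.0, -1.0]]
contact_force: [0.2, -0.2, -2.3]
finger_gap: 0.0528
finger_force: 66.4
```

Contact beginning; 1.5 mm more.

Request:
{"op": "arm_command", "data": {
  "dp": [
    [0,0,0.001],
    [0,0,0.0005],
    [0,0,0],
    [0,0,0]
  ],
  "rotation": [
    [0,0,0],
    [0,0,0],
    [0,0,0],
    [0,0,0]
  ],
  "claw": [0.5,0.5,0.5,0.5]
}}

```text
time_s: 23.27
position: [0.5686, -0.0137, 0.0292]
tool_rot: [[0.97, 0.243, -0.001], [0.243, -0.97, -0.0], [-0.001, -0.0, -1.0]]
contact_force: [-4.8, 0.7, 5.7]
finger_gap: 0.0532
finger_force: 67.6
```

Request:
{"op": "arm_command", "data": {
  "dp": [
    [0,0,0],
    [0,0,0],
    [0,0,0],
    [0,0,0],
    [0,0,0]
  ],
  "rotation": [
    [0,0,0],
    [0,0,0],
    [0,0,0],
    [0,0,0],
    [0,0,0]
  ],
  "claw": [0.8,1,1,1,1]
}}

```text
time_s: 23.68
position: [0.5687, -0.0138, 0.0278]
tool_rot: [[0.97, 0.242, 0.0], [0.242, -0.97, -0.0], [0.0, 0.0, -1.0]]
contact_force: [-0.4, 0.6, -0.4]
finger_gap: 0.0854
finger_force: 0.0
```

Request:
{"op": "arm_command", "data": {
  "dp": [
    [0,0,-0.015],
    [0,0,-0.03],
    [0,0,-0.03],
    [0,0,-0.03],
    [0,0,-0.03]
  ],
  "rotation": [
    [0,0,0],
    [0,0,0],
    [0,0,0],
    [0,0,0],
    [0,0,0]
  ],
  "claw": [1,1,1,1,1]
}}

```text
time_s: 24.1
position: [0.5683, -0.0138, 0.164]
tool_rot: [[0.97, 0.242, -0.0], [0.242, -0.97, 0.0], [-0.0, -0.0, -1.0]]
contact_force: [0.7, -0.3, 0.1]
finger_gap: 0.0857
finger_force: 0.0
```

Request:
{"op": "arm_command", "data": {
  "dp": [
    [0,0,-0.03],
    [0,0,0],
    [0,0,0]
  ],
  "rotation": [
    [0,0,0],
    [0,0,0],
    [0,0,0]
  ],
  "claw": [1,1,1]
}}

```text
time_s: 24.35
position: [0.5701, -0.014, 0.1957]
tool_rot: [[0.97, 0.242, 0.005], [0.242, -0.97, -0.001], [0.005, 0.002, -1.0]]
contact_force: [-1.0, -0.0, -0.8]
finger_gap: 0.0855
finger_force: 0.0
```

```bash
python3 - <<'E'
from h import *
matblock('w7'); s=sensors.get_state(); print(s['position'],s['time_s'])
E
```

```text
1618 0.05865733028430617 ((568.7319946289062, -13.945760726928711), (28.109317779541016, 54.00626754760742), 14.374934196472168)
[ 0.56797324 -0.01366541  0.19167241] 24.45
```

Request:
{"op": "arm_command", "data": {
  "dp": [
    [0,0,0.006],
    [0,0,0.006],
    [0,0,0.006],
    [0,0,0.006],
    [0,0,0.006]
  ],
  "rotation": [
    [0,0,-0.154],
    [0,0,-0.154],
    [0,0,-0.154],
    [0,0,-0.154],
    [0,0,-0.154]
  ],
  "claw": [1,1,1,1,1]
}}

```text
time_s: 24.87
position: [0.5671, -0.0136, 0.1598]
tool_rot: [[0.656, 0.755, -0.004], [0.755, -0.656, 0.001], [-0.002, -0.004, -1.0]]
contact_force: [0.4, -0.5, 0.1]
finger_gap: 0.0853
finger_force: 0.0
```

Request:
{"op": "arm_command", "data": {
  "dp": [
    [0,0,0.006],
    [0,0,0.006],
    [0,0,0.006],
    [0,0,0.006],
    [0,0,0.006]
  ],
  "rotation": [
    [0,0,-0.154],
    [0,0,-0.154],
    [0,0,-0.154],
    [0,0,-0.154],
    [0,0,-0.154]
  ],
  "claw": [1,1,1,1,1]
}}

```text
time_s: 25.28
position: [0.5669, -0.0135, 0.1297]
tool_rot: [[0.11, 0.994, -0.005], [0.994, -0.11, 0.001], [0.0, -0.005, -1.0]]
contact_force: [-0.0, -0.1, 0.6]
finger_gap: 0.0857
finger_force: 0.0
```

Request:
{"op": "arm_command", "data": {
  "dp": [
    [0,0,0.006],
    [0,0,0.006],
    [0,0,0.006],
    [0,0,0],
    [0,0,0]
  ],
  "rotation": [
    [0,0,-0.154],
    [0,0,-0.154],
    [0,0,-0.154],
    [0,0,0],
    [0,0,0]
  ],
  "claw": [1,1,1,1,1]
}}

```text
time_s: 25.7
position: [0.567, -0.0135, 0.1124]
tool_rot: [[-0.241, 0.971, -0.004], [0.971, 0.241, 0.001], [0.002, -0.004, -1.0]]
contact_force: [-0.8, -0.2, -0.1]
finger_gap: 0.0857
finger_force: 0.0
```

```bash
python3 - <<'E'
from h import *
plan(.567,-.0134,.026,104,step=.02)
E
```

```text
from [ 0.567  -0.0135  0.1124] 103.95 tilt [-0.0043  0.0007] n 5 turn/row -0.0
[0.0, 0.0, 0.0173] [0.0, 0.0, 0.0173] [0.0, 0.0, 0.0173] [0.0, 0.0, 0.0173] [0.0, 0.0, 0.0173]
```

Request:
{"op": "arm_command", "data": {
  "dp": [
    [0,0.0015,0.02],
    [0,0,0.02],
    [0,0,0.02],
    [0,0,0.018],
    [0,0,0.009]
  ],
  "rotation": [
    [0,0,0],
    [0,0,0],
    [0,0,0],
    [0,0,0],
    [0,0,0]
  ],
  "claw": [1,1,1,0.8,0.7]
}}

```text
time_s: 26.12
position: [0.5681, -0.0131, 0.0249]
tool_rot: [[-0.242, 0.97, -0.004], [0.97, 0.242, 0.001], [0.002, -0.004, -1.0]]
contact_force: [-0.3, -0.2, -0.5]
finger_gap: 0.0639
finger_force: 0.0
```

Request:
{"op": "arm_command", "data": {
  "dp": [
    [0,0,0],
    [0,0,0],
    [0,0,0],
    [0,0,0],
    [0,0,0]
  ],
  "rotation": [
    [0,0,0],
    [0,0,0],
    [0,0,0],
    [0,0,0],
    [0,0,0]
  ],
  "claw": [0.5,0.2,0.2,0.2,0.2]
}}

```text
time_s: 26.53
position: [0.5709, -0.0135, 0.0291]
tool_rot: [[-0.244, 0.97, 0.002], [0.97, 0.244, -0.0], [-0.001, 0.002, -1.0]]
contact_force: [-0.4, -1.2, 0.5]
finger_gap: 0.0272
finger_force: 59.5
```

Request:
{"op": "arm_command", "data": {
  "dp": [
    [0,0,0],
    [0,0,0],
    [0,0,0],
    [0,0,0],
    [0,0,0]
  ],
  "rotation": [
    [0,0,0],
    [0,0,0],
    [0,0,0],
    [0,0,0],
    [0,0,0]
  ],
  "claw": [0.2,0.2,0.2,0.2,0.2]
}}

```text
time_s: 26.95
position: [0.571, -0.0135, 0.029]
tool_rot: [[-0.244, 0.97, 0.002], [0.97, 0.244, -0.0], [-0.001, 0.002, -1.0]]
contact_force: [-1.7, -0.7, 5.7]
finger_gap: 0.0272
finger_force: 60.3
```

Request:
{"op": "arm_command", "data": {
  "dp": [
    [0,0,-0.006],
    [0,0,-0.02],
    [0,0,-0.03],
    [0,0,-0.03],
    [0,0,-0.03]
  ],
  "rotation": [
    [0,0,0],
    [0,0,0],
    [0,0,0],
    [0,0,0],
    [0,0,0]
  ],
  "claw": [0.2,0.2,0.2,0.2,0.2]
}}

```text
time_s: 27.37
position: [0.5686, -0.0131, 0.1434]
tool_rot: [[-0.244, 0.97, -0.003], [0.97, 0.244, 0.001], [0.001, -0.003, -1.0]]
contact_force: [0.8, 0.6, -3.2]
finger_gap: 0.0274
finger_force: 59.6
```

Request:
{"op": "arm_command", "data": {
  "dp": [
    [0,0,0],
    [0,0,0],
    [0,0,0]
  ],
  "rotation": [
    [0,0,0],
    [0,0,0],
    [0,0,0]
  ],
  "claw": [0.2,0.2,0.2]
}}

```text
time_s: 27.62
position: [0.5687, -0.0132, 0.1419]
tool_rot: [[-0.244, 0.97, -0.003], [0.97, 0.244, 0.001], [0.001, -0.003, -1.0]]
contact_force: [0.2, -0.1, -3.6]
finger_gap: 0.0273
finger_force: 59.9
```

```bash
python3 - <<'E'
from h import *
plan(.5598,.208,.142,103,step=.03)
E
```

```text
from [ 0.5687 -0.0132  0.1419] 104.12 tilt [-0.0031  0.0005] n 8 turn/row 0.003
[0.0271, 0.0057, -0.0] [0.0271, 0.0056, -0.0] [0.0271, 0.0055, -0.0] [0.0271, 0.0055, -0.0] [0.0271, 0.0054, -0.0]
[0.0272, 0.0053, -0.0] [0.0272, 0.0053, -0.0] [0.0272, 0.0052, -0.0]
```

Request:
{"op": "arm_command", "data": {
  "dp": [
    [0.027,0.0055,0],
    [0.027,0.0055,0],
    [0.027,0.0055,0],
    [0.027,0.0055,0],
    [0.027,0.0055,0]
  ],
  "rotation": [
    [0,0,0.003],
    [0,0,0.003],
    [0,0,0.003],
    [0,0,0.003],
    [0,0,0.003]
  ],
  "claw": [0.2,0.2,0.2,0.2,0.2]
}}

```text
time_s: 28.03
position: [0.5621, 0.1253, 0.1401]
tool_rot: [[-0.232, 0.973, -0.006], [0.973, 0.232, -0.001], [0.001, -0.006, -1.0]]
contact_force: [0.5, 0.3, -2.2]
finger_gap: 0.0269
finger_force: 59.7
```

Request:
{"op": "arm_command", "data": {
  "dp": [
    [0.027,0.0055,0],
    [0.027,0.0055,0],
    [0.0275,0.005,0],
    [0,0,0.015],
    [0,0,0.012]
  ],
  "rotation": [
    [0,0,0.003],
    [0,0,0.003],
    [0,0,0.003],
    [0,0,0],
    [0,0,0]
  ],
  "claw": [0.2,0.2,0.2,0.2,0.2]
}}

```text
time_s: 28.45
position: [0.5594, 0.2083, 0.1135]
tool_rot: [[-0.228, 0.974, -0.004], [0.974, 0.228, -0.001], [-0.0, -0.004, -1.0]]
contact_force: [-0.6, -0.0, -3.4]
finger_gap: 0.0275
finger_force: 59.8
```

Request:
{"op": "arm_command", "data": {
  "dp": [
    [0,0,0],
    [0,0,0],
    [0,0,0]
  ],
  "rotation": [
    [0,0,0],
    [0,0,0],
    [0,0,0]
  ],
  "claw": [0.2,0.2,0.2]
}}

```text
time_s: 28.7
position: [0.5607, 0.2063, 0.1157]
tool_rot: [[-0.225, 0.974, -0.002], [0.974, 0.225, -0.001], [-0.0, -0.002, -1.0]]
contact_force: [0.5, -0.2, -2.0]
finger_gap: 0.0272
finger_force: 59.7
```

```bash
python3 - <<'E'
from h import *
shot('wrist'); p=shot('wrist','w8'); w=pts(p); x,y,z=[w[...,i] for i in range(3)]
t=np.radians(13); X=(x-.5351)*np.cos(t)+(y-.2023)*np.sin(t); Y=-(x-.5351)*np.sin(t)+(y-.2023)*np.cos(t)
r,c=np.indices(z.shape); zt=p['st']['position'][2]+.0295
k=(abs(z-zt)<.005)&(c>245)&(c<315)&(r>230)&(r<360); q=np.stack([X,Y],-1)[k].astype(np.float32)*1000
print(k.sum(),cv2.minAreaRect(q)); k=(abs(z-.066)<.003)&(abs(X)<.12)&(abs(Y)>.0295)&(abs(Y)<.04); print(np.percentile(Y[k],[1,99]))
plan(.5598,.208,.0305,103)
E
```

```text
7190 ((26.929367065429688, -1.6794071197509766), (29.98136329650879, 55.20214080810547), 0.25729039311408997)
[-0.03371421  0.03409732]
from [0.5616 0.2066 0.1173] 102.98 tilt [0.0007 0.0001] n 3 turn/row -0.0
[0.0006, -0.0005, 0.0289] [0.0006, -0.0005, 0.0289] [0.0006, -0.0005, 0.0289]
```

Request:
{"op": "arm_command", "data": {
  "dp": [
    [0.0018,-0.001,0],
    [0,0,0.015],
    [0,0,0.015],
    [0,0,0.015],
    [0,0,0.015]
  ],
  "rotation": [
    [0,0,0],
    [0,0,0],
    [0,0,0],
    [0,0,0],
    [0,0,0]
  ],
  "claw": [0.2,0.2,0.2,0.2,0.2]
}}

```text
time_s: 29.22
position: [0.5604, 0.2087, 0.0572]
tool_rot: [[-0.225, 0.974, 0.002], [0.974, 0.225, 0.0], [0.0, 0.002, -1.0]]
contact_force: [0.5, 0.3, -3.1]
finger_gap: 0.027
finger_force: 59.8
```

Request:
{"op": "arm_command", "data": {
  "dp": [
    [0,0,0.01],
    [0,0,0.006],
    [0,0,0.003],
    [0,0,0.001],
    [0,0,0]
  ],
  "rotation": [
    [0,0,0],
    [0,0,0],
    [0,0,0],
    [0,0,0],
    [0,0,0]
  ],
  "claw": [0.2,0.2,0.2,0.2,0.2]
}}

```text
time_s: 29.63
position: [0.5603, 0.2089, 0.0374]
tool_rot: [[-0.226, 0.974, 0.001], [0.974, 0.226, 0.0], [0.0, 0.001, -1.0]]
contact_force: [0.2, -0.2, -3.5]
finger_gap: 0.0273
finger_force: 59.8
```

Request:
{"op": "arm_command", "data": {
  "dp": [
    [0,0,0.0015],
    [0,0,0.0015],
    [0,0,0],
    [0,0,0]
  ],
  "rotation": [
    [0,0,0],
    [0,0,0],
    [0,0,0],
    [0,0,0]
  ],
  "claw": [0.2,0.2,0.2,0.2]
}}

```text
time_s: 29.97
position: [0.5599, 0.2088, 0.034]
tool_rot: [[-0.226, 0.974, 0.0], [0.974, 0.226, 0.0], [-0.0, 0.0, -1.0]]
contact_force: [0.9, 0.5, -2.3]
finger_gap: 0.0272
finger_force: 59.8
```

Contact is expected at about 0.030.

Request:
{"op": "arm_command", "data": {
  "dp": [
    [0,0,0.0015],
    [0,0,0.001],
    [0,0,0.001],
    [0,0,0],
    [0,0,0]
  ],
  "rotation": [
    [0,0,0],
    [0,0,0],
    [0,0,0],
    [0,0,0],
    [0,0,0]
  ],
  "claw": [0.2,0.2,0.2,0.2,0.2]
}}

```text
time_s: 30.38
position: [0.5598, 0.2088, 0.0302]
tool_rot: [[-0.226, 0.974, -0.0], [0.974, 0.226, -0.0], [-0.0, -0.0, -1.0]]
contact_force: [0.3, 0.4, -2.9]
finger_gap: 0.0271
finger_force: 59.7
```

Request:
{"op": "arm_command", "data": {
  "dp": [
    [0,0,0.001],
    [0,0,0],
    [0,0,0]
  ],
  "rotation": [
    [0,0,0],
    [0,0,0],
    [0,0,0]
  ],
  "claw": [0.2,0.2,0.2]
}}

```text
time_s: 30.63
position: [0.5599, 0.2088, 0.0301]
tool_rot: [[-0.226, 0.974, -0.0], [0.974, 0.226, -0.0], [-0.0, -0.0, -1.0]]
contact_force: [-3.2, -1.0, 3.9]
finger_gap: 0.0271
finger_force: 60.6
```

Seated. Release in narrow steps, rise and check.

Request:
{"op": "arm_command", "data": {
  "dp": [
    [0,0,0],
    [0,0,0],
    [0,0,0],
    [0,0,0],
    [0,0,0]
  ],
  "rotation": [
    [0,0,0],
    [0,0,0],
    [0,0,0],
    [0,0,0],
    [0,0,0]
  ],
  "claw": [0.36,0.4,0.44,0.44,0.44]
}}

```text
time_s: 31.05
position: [0.56, 0.2088, 0.0293]
tool_rot: [[-0.226, 0.974, 0.0], [0.974, 0.226, 0.0], [-0.0, 0.0, -1.0]]
contact_force: [-1.0, 0.3, 0.0]
finger_gap: 0.0381
finger_force: 0.0
```

Request:
{"op": "arm_command", "data": {
  "dp": [
    [0,0,-0.01],
    [0,0,-0.03],
    [0,0,-0.03],
    [0,0,-0.03],
    [0,0,-0.03]
  ],
  "rotation": [
    [0,0,0],
    [0,0,0],
    [0,0,0],
    [0,0,0],
    [0,0,0]
  ],
  "claw": [0.44,0.44,0.44,0.44,0.44]
}}

```text
time_s: 31.47
position: [0.5597, 0.2088, 0.1615]
tool_rot: [[-0.226, 0.974, 0.001], [0.974, 0.226, 0.0], [0.0, 0.001, -1.0]]
contact_force: [-0.5, 0.3, 0.4]
finger_gap: 0.0373
finger_force: 0.0
```

Request:
{"op": "arm_command", "data": {
  "dp": [
    [0,0,-0.03],
    [0,0,-0.02],
    [0,0,0],
    [0,0,0]
  ],
  "rotation": [
    [0,0,0],
    [0,0,0],
    [0,0,0],
    [0,0,0]
  ],
  "claw": [0.6,1,1,1]
}}

```text
time_s: 31.8
position: [0.5608, 0.209, 0.2117]
tool_rot: [[-0.226, 0.974, 0.004], [0.974, 0.226, 0.001], [0.0, 0.004, -1.0]]
contact_force: [-0.8, 0.7, -0.6]
finger_gap: 0.083
finger_force: 0.0
```

```bash
python3 - <<'E'
from h import *
p=shot('wrist','w9'); w=pts(p); x,y,z=[w[...,i] for i in range(3)]
t=np.radians(13); X=(x-.5351)*np.cos(t)+(y-.2023)*np.sin(t); Y=-(x-.5351)*np.sin(t)+(y-.2023)*np.cos(t)
k=(abs(z-.06)<.003)&(abs(Y)<.0285)&(abs(X)<.12)
n,l,st,_=cv2.connectedComponentsWithStats(k.astype(np.uint8))
for i in range(1,n):
    if st[i,4]>200: q=np.stack([X,Y],-1)[l==i].astype(np.float32)*1000; print(st[i,4],np.median(z[l==i]),cv2.minAreaRect(q))
p=shot('top','t2'); s=sensors.get_state(); print(s['time_s'],np.round(s['position'],3))
E
```

```text
1436 0.05972703214476968 ((-31.28915786743164, 0.7606754302978516), (28.294111251831055, 54.068450927734375), 0.2903831899166107)
1404 0.059734692822209834 ((25.435989379882812, 0.8692646026611328), (27.495288848876953, 54.16823959350586), 0.6562642455101013)
1433 0.059738412653147666 ((82.55167388916016, 0.8028068542480469), (54.11576843261719, 28.377683639526367), 89.72134399414062)
31.9 [0.559 0.209 0.208]
```

View pics/w9.png

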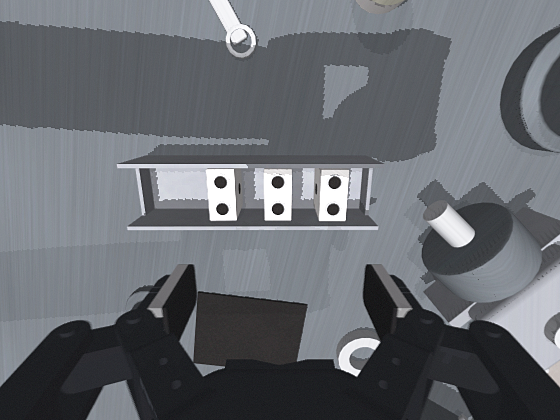

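View pics/t2.png

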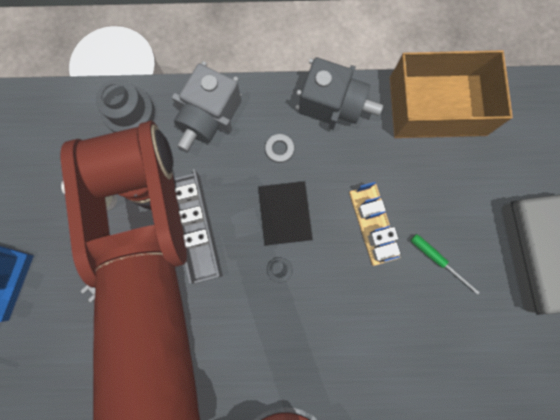

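The wrist view shows three tall blocks standing crosswise in the tray at columns 222, 278 and 334. The top view shows the spare tall block at (385,237) and the two short ones at (372,208) and (388,253), still in the rack. The bystanders are in place and the gripper is clear.

```bash
python3 -c "
from h import *
print(order.hand_in())"
```

```text
the job is handed in; nothing more can be done
None
```

The tray now holds three upright tall blocks standing crosswise, the spare tall block and both short ones are still in the rack, and the job was handed in at about 32 s; the hand-in returned no verdict.

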